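# Remotes and highlighter into the oak caddy

## Robot

A 7-joint arm with a two-finger parallel gripper is mounted at the origin on the work surface. World frame = base frame: x ahead of the robot, y to its left, z up, the work surface at z = 0. Lengths are in m, angles in rad, forces in N, time in s.
With the tool pointing down it reaches from about 0.425 to 0.875 m from the base axis. Payload 4.7 kg.
Tool frame: the origin (TCP) lies at the very end of the fingers, on their centre line; the grasp point (between the pads) lies 19 mm behind it; z points along the fingers, y is the line along which they close (so a half turn about z gives the same grasp; the last joint's range is limited). The gripper opens to 87 mm and grips with 3 to 60 N. Pads are 19 mm wide; open, the fingers measure 117 mm over their backs; the gripper's body (75 mm by 190 mm) begins 51 mm behind the grasp point.
Start: joints at [-1.117, 0.321, -0.07, 1.45, 0.023, 1.371, -0.057], TCP at [0.277, 0.588, 0.223] pointing down, gripper open.
Joint ranges: [-2.86, 2.86], [-0.3, 2.09], [-1.38, 1.24], [0.06, 2.45], [-1.56, 4.7], [0.09, 2.05], [-2.69, 2.69]. Speed limits (rad/s): [2.57, 2.57, 3.14, 3.14, 3.14, 3.14, 3.14].

## Interface

Orientations are given as a rotation vector (axis times angle).
In Python, from bench import ctrl gives the robot as it stands.
- The arm moves only by the shell command python3 -m jog 'ROWS' [FORCE]. ROWS is JSON, a list that holds one entry, the list of rows, each a list of 7 numbers: the shift along the tool's x, y, z in mm, then the turn, a rotation vector about the tool's x, y, z in degrees, then the finger opening in mm, from 0 to 87. A call has 1 to 10 rows; each row is the pose to reach, as a shift and turn from the pose commanded when the call began, along the tool's axes at that moment; what a row does not reach only later rows make up. A row lasts 1/10 s, in which the tool goes at most 50 mm and 8.59 degrees, less where a joint would pass 70% of its speed; a pose out of reach is approached as far as the arm can. A call with a gripper value outside its range is refused whole. The fingers move at their own pace and stop on an object; FORCE is the grip in N (left out, the last holds). Time passes only in rows, so rows that repeat a pose let the fingers close. It gives the time, the measured TCP pose, the force, the opening and the grip force at its end, in the units of the state.
- ctrl.get_state(): the state, without advancing time (a new reading comes with each control period).
- ctrl.get_image(name): name is "scene" or "top" or "wrist"; returns a dict with "image" (420x560x3 uint8, red, green, blue), "depth" (420x560 float32, m along the optical axis (not along the pixel's ray), 0 where there is no reading), "fov_y" (degrees; the focal length in pixels is half the picture's height over the tangent of half this angle, whatever the lens; pixels are square), "cx", "cy" (the principal point, pixels), "rvec" (rotation vector, rad) and "tvec" (3), from world to camera coordinates, as OpenCV has them. Camera axes: x right, y down, z forward; pixel columns grow to the right and rows downward; lengths in m; the calibration is good to about 2 mm. A picture is of the moment at which its call begins.
- ctrl.close_job(): hands the job in; it is judged then, once.
The state is a dict: "time": time; "joint_positions": joint angles; "qd": joint speeds; "joint_torque": joint torques, N m; "position": TCP position; "tool_rot": TCP orientation; "ft_force": force on the tool from outside, world axes, zero at the start; "torque": the same for the moment, N m; "grip_width": opening from 0.0 (shut) to 1.0 (fully open); "grip_force": force on a finger pad.
Only numpy, scipy, OpenCV 4.12 (cv2) and the standard library are available. Lean on these libraries where they do the work, as an engineer would, in place of code of your own. Each camera call takes 0.05 s, during which the arm holds its last target. There are 200 camera calls.

## Task

Tidy the reading table: stand the black and the grey remote in the two empty pockets of the oak caddy, one to a pocket, signal end up and buttons facing out of the caddy's front, and stand the highlighter cap up in the narrow pen well at its end. Lower each one in until it is on or nearly on the bottom before letting go, rather than letting it fall from the rim, and leave everything else where it is: glass, mug, cards, tealight, paperback and what is already in the caddy.

Things in the scene. Friction and masses are not known exactly. Their poses are not given: they have to be found in the camera images.
- caddy: fixed oak remote caddy: four pockets and a pen well (at its -y end) in a row along y. Origin: centre of the underside; +x to its back, its front faces -x (to the robot, turned up to 0.2 rad). 302 mm long; base plate 60 x 314 x 8 mm. Walls 6 mm; front wall and partitions reach 88 mm above the table, back and end walls 98 mm. Two pockets are already taken; which ones varies
- pen_well (a point): centre of the pen well's floor, 32 mm above the table, at caddy x = 0, y = -128 mm; the well is 34 mm wide (y) and 30 mm front to back (x) inside
- caddy_front (a point): mark in the air at caddy x = -150 mm, y = 0, z = +80 mm: the side that the buttons must face
- remote_black: black television remote, 165 mm long, 36 mm wide, 18 mm thick, 70 to 125 g, lying on its back. Origin: middle of its flat back face. x runs along it to the signal end (dark red window in the end face, red power button beside it), z comes out of the button face
- remote_grey: grey soundbar remote, 145 mm long, 36 mm wide, 17 mm thick, 55 to 100 g, lying on its back. Origin: middle of its flat back face. x runs along it to the signal end (dark red window in the end face, red power button beside it), z comes out of the button face
- remote_black_signal (a point): centre of the black remote's signal-end face
- remote_grey_signal (a point): centre of the grey remote's signal-end face
- highlighter: flat-bodied highlighter pen, yellow barrel, dark grey cap with a clip over the last 52 mm, cap fixed on; 125 mm long, 24 mm wide, 15 mm thick, 19 to 33 g, lying flat on the crossword booklet with its clip up. Origin: middle of its flat underside. x runs along it towards the cap end, z up out of the clip side
- highlighter_cap (a point): centre of the highlighter's cap-end face
- booklet: crossword booklet, 180 x 130 x 8 mm, fixed flat on the table under the highlighter. Origin: centre of its underside
- glasses_case: tan glasses case standing in one of the four pockets, 150 mm tall, 44 mm wide (y), 25 mm thick; origin at the centre of its lower end
- fan_remote: white fan remote standing in one of the four pockets, 150 mm tall, 36 mm wide (y), 18 mm thick; origin at the centre of its lower end
- wine_glass: empty stemmed glass, 185 mm tall, 76 mm across, on a 5 mm slate coaster beside one end of the caddy; origin under its foot
- mug: blue mug, 95 mm tall, 80 mm across, handle on its far (+x) side standing out about 35 mm, on a 5 mm slate coaster beside the other end of the caddy; origin under its foot
- card_box: red box of playing cards lying flat, 92 x 62 x 20 mm, left side; origin at the centre of its underside
- tealight: small aluminium tealight, 45 mm across, 18 mm high, left side; origin at the centre of its underside
- paperback: green paperback lying flat, 180 x 112 x 24 mm, right side; origin at the centre of its underside
- pocket0 (a point): centre of the floor of pocket 0 (counted from the pen well), 8 mm above the table, at caddy x = 0, y = -76 mm; the pocket is 58 mm wide (y) and 30 mm front to back (x) inside
- pocket1 (a point): centre of the floor of pocket 1 (counted from the pen well), 8 mm above the table, at caddy x = 0, y = -12 mm; the pocket is 58 mm wide (y) and 30 mm front to back (x) inside
- pocket2 (a point): centre of the floor of pocket 2 (counted from the pen well), 8 mm above the table, at caddy x = 0, y = +52 mm; the pocket is 58 mm wide (y) and 30 mm front to back (x) inside
- pocket3 (a point): centre of the floor of pocket 3 (counted from the pen well), 8 mm above the table, at caddy x = 0, y = +116 mm; the pocket is 58 mm wide (y) and 30 mm front to back (x) inside
Things that resemble listed ones, but are neither listed nor needed, are in the scene too. Of the things that look like the highlighter, the middle-sized one is meant.

How it is judged:
By the outcome, as a careful person would: the job done as asked, in the order asked, and still so for the second after the job is handed in, with the robot touching nothing.
It also fails if it takes over 67 s, if anything falls off the work surface, if the arm or the gripper's body presses on something with over 40 N, if the wrist force passes 120 N, or if a joint passes its speed limit or range.

## Working session

There is one attempt and no reset: what is moved stays moved. The work goes in short steps, Python scripts to look and compute and a shell command to move; the robot and the scene stay as the last step left them, time stands still between calls to the robot, and variables do not carry over. Pictures are saved under pics/ and viewed, at most 10 in all, crops included, and the job is handed in when it is done.

```bash
mkdir -p pics; ls; cat > h.py <<'E'
import numpy as np,cv2,pickle
from scipy.spatial.transform import Rotation as R
from bench import ctrl
def snap(n,fn):
    d=ctrl.get_image(n); pickle.dump(d,open(fn+'.pkl','wb'))
    cv2.imwrite('pics/'+fn+'.png',d['image'][:,:,::-1]); return d
def load(fn): return pickle.load(open(fn+'.pkl','rb'))
def cloud(d):
    f=d['image'].shape[0]/2/np.tan(np.radians(d['fov_y'])/2)
    v,u=np.mgrid[:420,:560]; z=d['depth']
    p=np.stack([(u-d['cx'])/f*z,(v-d['cy'])/f*z,z],-1)
    Rm=R.from_rotvec(d['rvec']).as_matrix()
    return (p-np.array(d['tvec']))@Rm
def proj(d,P):
    f=d['image'].shape[0]/2/np.tan(np.radians(d['fov_y'])/2)
    q=R.from_rotvec(d['rvec']).apply(np.atleast_2d(P))+np.array(d['tvec'])
    return q[:,:2]/q[:,2:]*f+[d['cx'],d['cy']]
E
python3 - <<'E'
from h import *
a=snap('top','top0');b=snap('scene','scene0')
print({k:a[k] for k in a if k not in('image','depth')},{k:b[k] for k in b if k not in('image','depth')})
print(ctrl.get_state())
E
```

```text
pics
{'fov_y': 56.1083334745385, 'cx': 284.7588982080815, 'cy': 208.0947781751324, 'rvec': array([ 2.22237943, -2.16523676,  0.02643344]), 'tvec': array([-0.02822798,  0.4907229 ,  1.27388285])} {'fov_y': 48.97754371184868, 'cx': 282.4639597972601, 'cy': 205.1175093563296, 'rvec': array([ 0.69030896,  2.4473211 , -1.32838526]), 'tvec': array([ 0.43125897, -0.03925601,  1.44655031])}
{'time': 0.1, 'joint_positions': array([-1.11689769,  0.32174882, -0.07008004,  1.45156521,  0.02259651,
        1.37082547, -0.05688612]), 'qd': array([-0.00061394, -0.00038876,  0.0016673 , -0.00283115,  0.00055687,
       -0.00112099,  0.00171527]), 'joint_torque': array([ 5.14880026e-05, -4.92574739e+01, -4.05666735e-01, -3.13400424e+01,
       -6.42754650e-02,  3.94876627e-02,  7.36323182e-05]), 'position': array([0.27657056, 0.58765979, 0.22156477]), 'tool_rot': array([-6.85159402e-01, -3.06566764e+00,  2.72621482e-03]), 'ft_force': array([-0.78789025, -1.30012467, -1.29528244]), 'torque': array([-0.03700121, -0.01281976,  0.03261404]), 'grip_force': 0.0, 'grip_width': 1.002348450804289}
```

View pics/top0.png

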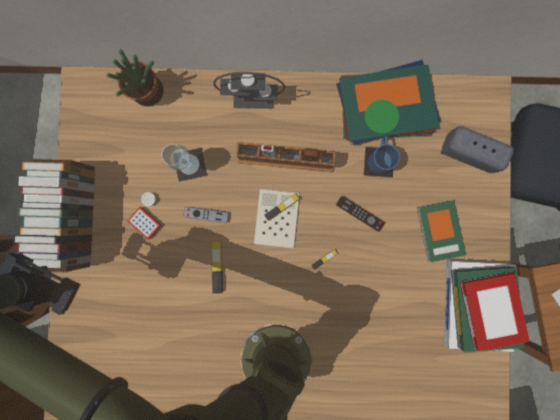

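View pics/scene0.png

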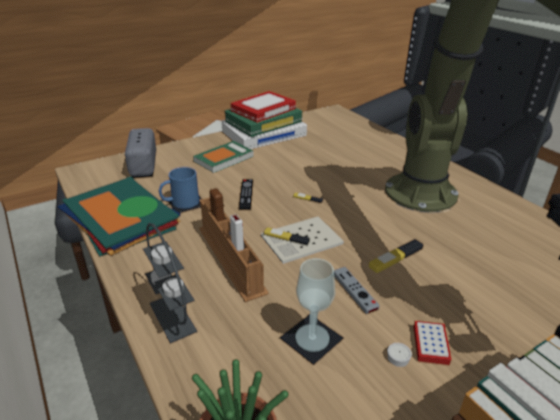

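The top view shows three highlighter-like pens: (283,207) on the booklet, (217,267) large, (325,259) small. The one on the booklet is the middle-sized one. The black remote is at (361,213), the grey at (206,215) and the caddy runs from (237,152) to (335,162). An enlarged crop will confirm this.

```bash
python3 - <<'E'
from h import *
a=load('top0')
im=a['image'][135:300,130:400,::-1]
cv2.imwrite('pics/crop0.png',cv2.resize(im,None,fx=2.9,fy=2.9,interpolation=cv2.INTER_CUBIC))
P=cloud(a)
def rect(m,name):
    m=m.astype(np.uint8); n,l,s,c=cv2.connectedComponentsWithStats(m)
    for i in range(1,n):
        if s[i,4]>40:
            q=P[l==i]; r=cv2.minAreaRect((q[:,:2]*1000).astype(np.float32))
            print(name,s[i,:4],np.round(q[:,2].mean(),4),np.round(np.percentile(q[:,2],95),4),np.round(r[0],0),np.round(r[1],0),round(r[2],1))
z=P[:,:,2]; W=np.zeros(z.shape,bool);W[135:300,130:420]=1
rect(W&(z>.012)&(z<.035),'low'); rect(W&(z>.08)&(z<.115),'rim');rect(W&(z>.13),'hi')
rect(W&(z>.005)&(z<.012),'booklet')
for f in ['scene0']:
  b=load(f);P=cloud(b);z=P[:,:,2];W=np.zeros(z.shape,bool);W[150:390,180:460]=1
  rect(W&(z>.011)&(z<.035),'Slow');rect(W&(z>.08)&(z<.115),'Srim');rect(W&(z>.12),'Shi')
E
```

```text
low [346 135  37  11] 0.0293 0.0345 [ 717. -265.] [ 33. 114.] 0.4
low [376 150  17  19] 0.0213 0.0329 [ 665. -339.] [69. 29.] 37.7
low [321 156  10   8] 0.0315 0.0344 [ 650. -143.] [30. 20.] 86.2
low [141 193  14  13] 0.0174 0.0212 [509. 431.] [40. 46.] 4.5
low [264 194  35  27] 0.0224 0.0278 [494.  -4.] [ 31. 125.] 32.1
low [336 196  48  36] 0.0176 0.022 [ 479. -258.] [166.  36.] 59.2
low [130 207  31  33] 0.0201 0.0246 [430. 443.] [93. 63.] 50.4
low [184 207  45  16] 0.0171 0.0214 [463. 241.] [145.  36.] 83.8
low [211 241  12  53] 0.0195 0.0241 [295. 201.] [168.  34.] 3.1
rim [372 136  28  35] 0.0939 0.1021 [ 657. -325.] [78. 96.] 52.9
rim [236 142  99  24] 0.0914 0.101 [655. -13.] [302.  44.] 85.9
rim [170 150  12  15] 0.1047 0.1136 [633. 318.] [42. 32.] 3.2
hi [161 144  29  28] 0.1674 0.191 [529. 160.] [422.  74.] 55.9
hi [261 145  13   9] 0.1546 0.161 [658.  39.] [35. 19.] 85.8
hi [303 148  16  11] 0.1545 0.1605 [649. -88.] [44. 25.] 84.0
booklet [177 148  30  33] 0.0078 0.0114 [627. 301.] [97. 92.] 12.5
booklet [242 150  15   6] 0.0089 0.0116 [671. 107.] [47. 16.] 87.5
booklet 
[... 1256 characters left out ...]
67  17  21] 0.0918 0.1014 [ 637. -312.] [85. 48.] 68.8
Srim [200 198  64  76] 0.0931 0.1089 [655. -11.] [307.  44.] 85.8
Shi [406 150  52  19] 0.154 0.1756 [492. 441.] [1301.  138.] 41.3
Shi [208 188  17  23] 0.1519 0.1599 [825. 357.] [1006.   35.] 68.4
Shi [230 214  13  24] 0.1448 0.1603 [658.  43.] [37. 21.] 86.0
Shi [296 259  40  52] 0.1658 0.1907 [800. 558.] [686.  74.] 55.3
Shi [180 280   7  31] 0.1469 0.1738 [842. 176.] [68.  8.] 74.3
Shi [232 358   9  32] 0.1687 0.1785 [936. 606.] [461.  12.] 65.5
Shi [218 369  13  21] 0.1916 0.206 [952. 617.] [428.  16.] 67.6
Shi [248 371  15  19] 0.1854 0.2027 [840. 456.] [41. 14.] 45.6
Shi [192 374  19  16] 0.163 0.1666 [954. 602.] [456.  24.] 74.5
```

View pics/crop0.png

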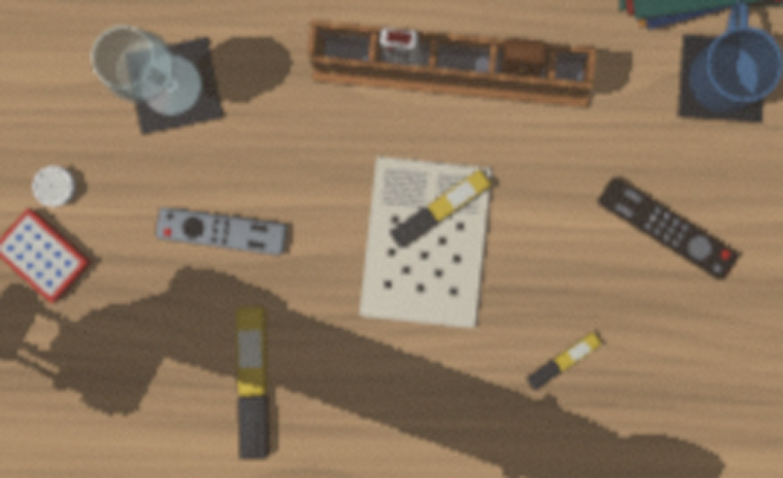

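Crop: the black remote's red button is at (725,256), so its signal end points -x-y. The grey remote's red button is at (167,232), so its signal end points +y. The highlighter on the booklet (440,205) is 125 mm long, against about 170 mm for the big one at (252,380) and about 90 mm for the small one at (565,360). It is the middle one, with its cap at the lower left. The fan remote is in pocket 2 and the glasses case in pocket 0, so pockets 1 and 3 are free.

```bash
cat >> h.py <<'E'
def st():
    s=ctrl.get_state(); 
    open('log.txt','a').write(repr([s['joint_positions'].tolist(),s['position'].tolist(),s['tool_rot'].tolist()])+'\n'); return s
def frame(y,z):
    y=np.array(y,float);z=np.array(z,float);z/=np.linalg.norm(z);y-=z*(y@z);y/=np.linalg.norm(y)
    return R.from_matrix(np.stack([np.cross(y,z),y,z],1))
def delta(pos,Rt,ref=None):
    """row for TCP target pos(mm); ref: (pos_mm, rotvec) else the state"""
    s=st(); p,r=(s['position']*1000,s['tool_rot']) if ref is None else ref
    r=R.from_rotvec(r); print('shift',np.round(r.inv().apply(np.array(pos)-p),1),'turn',np.round(np.degrees((r.inv()*Rt).as_rotvec()),1))
E
python3 - <<'E'
from h import *
delta([459,-291,160],frame([.859,-.512,0],[0,0,-1]))
E
```

```text
shift [-539.1 -717.3   62.9] turn [-0.1  0.1 95.6]
```

```bash
python3 -m jog '[[[-539,-717,0,0,0,95.6,87],[-539,-717,0,0,0,95.6,87],[-539,-717,0,0,0,95.6,87],[-539,-717,0,0,0,95.6,87],[-539,-717,0,0,0,95.6,87],[-539,-717,0,0,0,95.6,87],[-539,-717,0,0,0,95.6,87],[-539,-717,0,0,0,95.6,87],[-539,-717,0,0,0,95.6,87],[-539,-717,0,0,0,95.6,87]]]' 30; python3 -c "
from h import *
print(st()); delta([459,-291,160],frame([.859,-.512,0],[0,0,-1]))"
```

```text
time: 1.1
position: [0.3782, 0.0966, 0.2224]
tool_rot: [-2.596, -1.768, -0.001]
ft_force: [0.7, -0.1, -0.4]
grip_width: 0.999
grip_force: 0.0
{'time': 1.1, 'joint_positions': array([-0.67824226, -0.26963745,  0.30252708,  2.04242738,  0.08081419,
        1.35734624, -0.77795786]), 'qd': array([ 0.71209237, -0.18671858,  0.43255329,  0.10058463,  0.16426118,
        0.03882614, -0.41360596]), 'joint_torque': array([ -3.93871531, -14.87968326,  -4.04701933, -30.22077084,
        -0.35060082,   0.33114963,   0.39873197]), 'position': array([0.37823783, 0.09657506, 0.22239846]), 'tool_rot': array([-2.59612093e+00, -1.76845709e+00, -8.24509921e-04]), 'ft_force': array([ 0.7458756 , -0.13188135, -0.4321176 ]), 'torque': array([-0.11987491,  0.0507627 , -0.04062939]), 'grip_force': 0.0, 'grip_width': 0.9991506380546853}
shift [-331.1  217.    62.2] turn [-0.  -0.   9.3]
```

```bash
python3 -m jog '[[[-331,217,62,0,0,9.3,87],[-331,217,62,0,0,9.3,87],[-331,217,62,0,0,9.3,87],[-331,217,62,0,0,9.3,87],[-331,217,62,0,0,9.3,87],[-331,217,62,0,0,9.3,87],[-331,217,62,0,0,9.3,87],[-331,217,62,0,0,9.3,87],[-331,217,62,0,0,9.3,87],[-331,217,62,0,0,9.3,87]]]' 30; python3 -c "
from h import *
s=st();print(s['joint_positions'],s['position'],s['tool_rot']); snap('wrist','w1')"
python3 - <<'E'
# fit an S-R-S like model
from h import *
import ast
from scipy.optimize import least_squares
L=[ast.literal_eval(l) for l in open('log.txt')]
L=[x for i,x in enumerate(L) if i==0 or x!=L[i-1]]
def fk(q,p,sg):
    h,a1,o1,a2,o2,t,b=p
    T=R.identity();x=np.zeros(3)
    seq='zyzyzyz'
    off=[0,0,0,0,0,0,b]
    tr=[[0,0,h],[0,0,0],[o1,0,a1],[-o1,0,0],[o2,0,a2],[0,0,0],[0,0,t]]
    for i in range(7):
        T=T*R.from_euler(seq[i],sg[i]*q[i]+off[i]); x=x+T.apply(tr[i])
    return x,T
import itertools
best=[]
for s in itertools.product([1,-1],repeat=4):
    sg=[s[0],1,s[1],1,s[2],1,s[3]]
    def f(p):
        r=[]
        for q,x,o in L:
            X,T=fk(q,p,sg); r+=list((X-x)*3)+list((T.inv()*R.from_rotvec(o)).as_rotvec())
        return np.array(r+list(0.002*np.array(p)))
    for b in (-1.57,0,1.57,3.1):
        z=least_squares(f,[.3,.4,0,.4,0,.25,b]); best.append((z.cost,sg,z.x))
best.sort(key=lambda t:t[0])
for b in best[:4]: print(b[0],b[1],np.round(b[2],3))
E
```

```text
time: 2.1
position: [0.4604, -0.2893, 0.1593]
tool_rot: [-2.728, -1.556, 0.006]
ft_force: [-0.6, 0.9, -1.1]
grip_width: 0.998
grip_force: 0.0
[-0.30011834  0.18427093  0.90385089  1.82453228 -0.15159092  1.20878861
  0.11554365] [ 0.46036557 -0.28930735  0.15930778] [-2.72805747 -1.55563381  0.005743  ]
0.006495681980964314 [-1, 1, -1, 1, -1, 1, -1] [ 8.398  0.505  0.015  0.473 -0.133  8.705  1.571]
0.0064956819809646885 [-1, 1, -1, 1, -1, 1, -1] [ 8.398  0.505  0.015  0.473 -0.133  8.705  1.571]
0.006495681980964707 [-1, 1, -1, 1, -1, 1, -1] [ 8.398  0.505  0.015  0.473 -0.133  8.705  1.571]
0.006495681980964817 [-1, 1, -1, 1, -1, 1, -1] [ 8.398  0.505  0.015  0.473 -0.133  8.705  1.571]
```

View pics/w1.png

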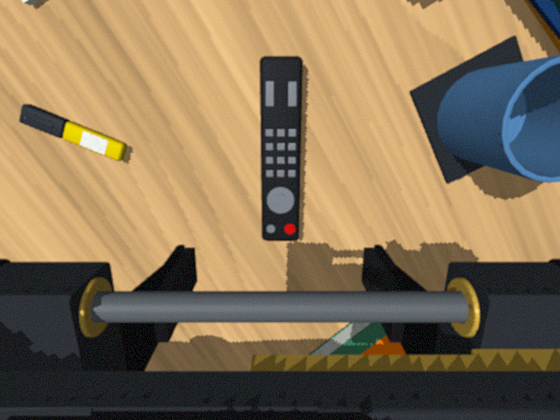

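The wrist view shows the black remote centred at column 281, from row 57 (tail) to row 240 (signal end, red button at (290,229)), parallel to the fingers' travel as wanted. Next I measure it from the depth.

```bash
python3 - <<'E'
from h import *
d=load('w1');P=cloud(d);z=P[:,:,2]
m=np.zeros(z.shape,bool);m[40:250,230:330]=1
q=P[m&(z>.008)&(z<.03)];r=cv2.minAreaRect((q[:,:2]*1000).astype(np.float32));print(r,np.percentile(q[:,2],[5,50,95]))
s=st()
# target: r centre +38mm to the signal end
b=cv2.boxPoints(r);
ang=np.radians(r[2]); u=np.array([np.cos(ang),np.sin(ang)]); u=u if r[1][0]>r[1][1] else np.array([-u[1],u[0]])
u=u*-np.sign(u[1]); g=np.array(r[0])+40*u; print(u,g)
yr=[-u[1],u[0],0]
delta([g[0],g[1],6],frame(yr,[0,0,-1]))
E
```

```text
((477.3421325683594, -257.9328308105469), (164.58465576171875, 36.08436965942383), 59.10686492919922) [0.01547983 0.01775106 0.01932329]
[-0.51343844 -0.85812643] [ 456.80459502 -292.257888  ]
shift [ -5.9  -1.1 153.9] turn [-0.1  0.   0.4]
```

```bash
python3 -m jog '[[[-6,-1,50,0,0,0.4,87],[-6,-1,100,0,0,0.4,60],[-6,-1,135,0,0,0.4,55],[-6,-1,150,0,0,0.4,55],[-6,-1,155.5,0,0,0.4,55],[-6,-1,155.5,0,0,0.4,30],[-6,-1,155.5,0,0,0.4,30],[-6,-1,155.5,0,0,0.4,30],[-6,-1,155.5,0,0,0.4,30]]]' 35; python3 -c "
from h import *
s=st();print(s['joint_positions'],s['grip_width']*87,s['position'])"
```

```text
time: 3.05
position: [0.4589, -0.2935, 0.0066]
tool_rot: [2.73, 1.55, 0.004]
ft_force: [-0.9, 0.5, 5.0]
grip_width: 0.409
grip_force: 35.0
[-0.17599353  0.40575467  0.81601909  1.95950337 -0.3693719   0.92689249
  0.28714422] 35.58081565280162 [ 0.45888424 -0.29346038  0.00660321]
```

```bash
python3 -m jog '[[[0,0,-50,0,0,0,30],[0,0,-100,0,0,0,30],[0,0,-150,0,0,0,30],[0,0,-180,0,0,0,30]]]'; python3 -c "
from h import *
c,sn=np.cos(-.073),np.sin(-.073)
t=np.radians(25)
delta([480,-60,230],frame([-sn,c,0],[c*np.sin(t),sn*np.sin(t),-np.cos(t)]))
print(st()['grip_width']*87)"
```

```text
time: 3.45
position: [0.4585, -0.2943, 0.1892]
tool_rot: [2.73, 1.548, 0.006]
ft_force: [0.4, 0.3, -2.1]
grip_width: 0.408
grip_force: 35.0
shift [ 212.2 -101.7  -41. ] turn [ -25.1  -15.4 -114.6]
35.53888335530924
```

```bash
python3 -m jog '[[[30,-20,-10,-5,-3,-12,30],[60,-30,-20,-10,-5,-24,30],[100,-40,-30,-12,-7,-50,30],[150,-60,-41,-15,-9,-70,30],[212,-102,-41,-25,-15.4,-114.6,30],[212,-102,-41,-25,-15.4,-114.6,30],[212,-102,-41,-25,-15.4,-114.6,30],[212,-102,-41,-25,-15.4,-114.6,30],[212,-102,-41,-25,-15.4,-114.6,30],[212,-102,-41,-25,-15.4,-114.6,30]]]'; python3 -c "
from h import *
c,sn=np.cos(-.073),np.sin(-.073)
t=np.radians(25)
delta([480,-60,230],frame([-sn,c,0],[c*np.sin(t),sn*np.sin(t),-np.cos(t)]))
print(st()['joint_positions'])"
```

```text
time: 4.45
position: [0.4777, -0.0579, 0.2271]
tool_rot: [0.993, 2.618, -0.008]
ft_force: [-0.3, -1.4, -0.2]
grip_width: 0.409
grip_force: 35.0
shift [-3.8  0.2 -1.7] turn [ -7.6  -4.2 -36. ]
[-0.15037527 -0.30170602  0.09089883  2.11035788  0.19841171  1.02816679
  0.70991876]
```

```bash
python3 -m jog '[[[-4,0,-2,-7.6,-4.2,-36,30],[-4,0,-2,-7.6,-4.2,-36,30],[-4,0,-2,-7.6,-4.2,-36,30],[-4,0,-2,-7.6,-4.2,-36,30],[-4,0,-2,-7.6,-4.2,-36,30],[-4,0,-2,-7.6,-4.2,-36,30]]]'; cat > fit.py <<'E'
from h import *
import ast
from scipy.optimize import least_squares
SG=[-1,1,-1,1,-1,1,-1]
def fk(q,p):
    h,a1,o1,a2,o2,t,b=p[:7]
    T=R.identity();x=np.zeros(3);pts=[]
    tr=[[0,0,h],[0,0,0],[o1,0,a1],[-o1,0,0],[o2,0,a2],[0,0,0],[0,0,t]]
    for i in range(7):
        T=T*R.from_euler('zyzyzyz'[i],SG[i]*q[i]+(b if i==6 else 0))
        x=x+T.apply(tr[i]);pts.append(x)
    return x,T,pts
def fit():
    L=[ast.literal_eval(l) for l in open('log.txt')]
    L=[x for i,x in enumerate(L) if i==0 or x!=L[i-1]]
    def f(p):
        r=[]
        for q,x,o in L:
            X,T,_=fk(q,p); r+=list((X-x)*3)+list((T.inv()*R.from_rotvec(o)).as_rotvec())
        return np.array(r+list(1e-4*np.array(p)))
    z=least_squares(f,[.3,.4,0,.4,0,.25,1.57]); return z
if __name__=='__main__':
    s=st();print(s['joint_positions'],s['position']);z=fit();print(z.cost,np.round(z.x,4),np.round(z.fun,3).reshape(-1)[:-7].reshape(-1,6))
E
python3 fit.py
```

```text
time: 5.05
position: [0.4965, -0.064, 0.2126]
tool_rot: [0.116, 2.734, -0.02]
ft_force: [-0.2, -0.7, -0.9]
grip_width: 0.408
grip_force: 35.0
[ 0.49641984 -0.30111356 -0.34832717  2.14464865 -0.1641888   0.88048118
  1.70709409] [ 0.49649588 -0.06401711  0.21258386]
0.019770013981194465 [ 0.2336  0.4519 -0.0099  0.5268 -0.0254  0.3465  1.5708] [[-0.072  0.04   0.021  0.    -0.     0.   ]
 [-0.013  0.086  0.005 -0.    -0.     0.   ]
 [ 0.014  0.049 -0.    -0.    -0.     0.   ]
 [ 0.013  0.049 -0.    -0.    -0.     0.   ]
 [ 0.003  0.034 -0.012 -0.    -0.     0.   ]
 [ 0.013  0.051  0.002 -0.    -0.     0.   ]
 [ 0.006  0.105 -0.004  0.    -0.     0.   ]
 [ 0.036  0.055 -0.011  0.    -0.     0.   ]]
```

```bash
cat > fit2.py <<'E'
from h import *
import ast
SG=[-1,1,-1,1,-1,1,-1]
def rots(q):
    T=R.identity();o=[R.identity()]
    for i in range(7):
        T=T*R.from_euler('zyzyzyz'[i],SG[i]*q[i]+(np.pi/2 if i==6 else 0)); o.append(T)
    return o
def A(q): return np.hstack([T.as_matrix() for T in rots(q)])
def fit():
    L=[ast.literal_eval(l) for l in open('log.txt')]
    L=[x for i,x in enumerate(L) if i==0 or x!=L[i-1]]
    M=np.vstack([A(q) for q,_,_ in L]); y=np.hstack([x for _,x,_ in L])
    prior=np.zeros(24);prior[[2,11,17,23]]=[.28,.43,.48,.33]
    lam=3e-3
    p=prior+np.linalg.solve(M.T@M+lam**2*np.eye(24),M.T@(y-M@prior))
    return p,(M@p-y).reshape(-1,3),len(L)
if __name__=='__main__':
    p,r,n=fit();print(n,np.round(p.reshape(8,3),3));print(np.round(r*1000,1))
E
python3 fit2.py
```

```text
8 [[-0.    -0.     0.265]
 [ 0.    -0.008 -0.015]
 [ 0.    -0.008  0.019]
 [-0.    -0.005  0.449]
 [-0.    -0.005  0.017]
 [ 0.    -0.     0.497]
 [ 0.    -0.     0.019]
 [-0.     0.     0.349]]
[[ 0. -0.  0.]
 [-0.  0.  0.]
 [-0. -0. -0.]
 [-0. -0. -0.]
 [ 0.  0.  0.]
 [-0. -0. -0.]
 [ 0.  0. -0.]
 [-0. -0.  0.]]
```

```bash
cat > kin.py <<'E'
from fit2 import *
from scipy.optimize import least_squares
LO=np.array([-2.86,-.3,-1.38,.06,-1.56,.09,-2.69]);HI=np.array([2.86,2.09,1.24,2.45,4.7,2.05,2.69])
PAR=fit()[0]
def FK(q):
    o=rots(q); x=sum(T.as_matrix()@PAR[3*i:3*i+3] for i,T in enumerate(o)); return x,o[-1]
def err(q,x,T):
    X,Q=FK(q); return np.r_[(x-X),.3*(T*Q.inv()).as_rotvec()]   # world frame
def jac(q):
    e=1e-5;X,Q=FK(q);J=np.zeros((6,7))
    for i in range(7):
        d=q.copy();d[i]+=e;x2,Q2=FK(d);J[:3,i]=(x2-X)/e;J[3:,i]=.3*(Q2*Q.inv()).as_rotvec()/e
    return J
def track(q,poses,it=6):
    """min-norm local IK along poses"""
    q=q.copy();out=[]
    for x,T in poses:
        for _ in range(it):
            J=jac(q);free=np.ones(7,bool);e=err(q,x,T)
            for _ in range(3):
                Jf=J*free;dq=Jf.T@np.linalg.solve(Jf@Jf.T+1e-5*np.eye(6),e)
                bad=((q+dq<LO)|(q+dq>HI))&free
                if not bad.any(): break
                free&=~bad
            q=np.clip(q+np.clip(dq,-.15,.15),LO,HI)
        out.append((q.copy(),np.linalg.norm(err(q,x,T)[:3])*1000,np.degrees(np.linalg.norm(err(q,x,T)[3:]))/.3))
    return out
def solve(x,T,q0,marg=.1,w=.01):
    z=least_squares(lambda q:np.r_[err(q,x,T)*10,w*(q-q0)],np.clip(q0,LO+marg,HI-marg),bounds=(LO+marg,HI-marg)); return z.x,np.linalg.norm(err(z.x,x,T))
YC=-.073;CO=np.array([.655,-.011,0])
def cad(x,y,z): return CO+np.array([np.cos(YC)*x-np.sin(YC)*y,np.sin(YC)*x+np.cos(YC)*y,z])
def place_rot(alpha,yaw=0,sgn=1):
    a=np.radians(alpha);c,s=np.cos(YC+yaw),np.sin(YC+yaw)
    return frame([-s*sgn,c*sgn,0],[c*np.cos(a),s*np.cos(a),-np.sin(a)])
E
cat > t.py <<'E'
from kin import *
rng=np.random.default_rng(0)
for al in (0,15,25,35,45):
  for pk,y in (('p1',-12),('p3',116),('well',-128)):
    for sg in (1,-1):
      best=None
      for k in range(14):
        q0=rng.uniform(LO,HI); q0[0]=rng.uniform(-1,1)
        q,e=solve(cad(0,y/1000,.135),place_rot(al,0,sg),q0,marg=.06,w=.0005)
        if e<2e-3:
          q2,e2=solve(cad(0,y/1000,.225),place_rot(al,0,sg),q,marg=.02,w=.002)
          m=np.min(np.r_[q-LO,HI-q])
          sc=-np.abs(q2-q).max()-abs(q[0])*.1
          if e2<2e-3 and (best is None or sc>best[0]): best=(sc,q,q2)
      print(al,pk,sg, None if best is None else (np.round(best[1],2),np.round(best[2],2)))
E
python3 t.py; python3 -c "
from kin import *
print(st()['joint_positions'])"
```

```text
0 p1 1 None
0 p1 -1 None
0 p3 1 None
0 p3 -1 None
0 well 1 None
0 well -1 None
15 p1 1 None
15 p1 -1 None
15 p3 1 None
15 p3 -1 None
15 well 1 None
15 well -1 None
25 p1 1 None
25 p1 -1 None
25 p3 1 (array([-0.  ,  0.16, -0.45,  2.39,  2.29,  0.69, -1.02]), array([ 0.02, -0.06, -0.45,  2.34,  1.99,  0.49, -0.73]))
25 p3 -1 (array([ 0.01,  0.16, -0.46,  2.39,  2.29,  0.69,  2.12]), array([ 0.03, -0.06, -0.46,  2.34,  1.99,  0.49,  2.41]))
25 well 1 None
25 well -1 None
35 p1 1 (array([-0.24, -0.01,  0.17,  2.39,  2.58,  0.23, -1.11]), array([-0.56, -0.22,  0.45,  2.32,  1.34,  0.22,  0.21]))
35 p1 -1 None
35 p3 1 (array([-0.09,  0.07, -0.32,  2.31,  1.89,  0.43, -0.62]), array([-0.12, -0.1 , -0.27,  2.24,  1.32,  0.37, -0.03]))
35 p3 -1 None
35 well 1 None
35 well -1 None
45 p1 1 (array([-0.43, -0.03,  0.37,  2.27,  0.73,  0.15,  0.76]), array([-0.55, -0.18,  0.45,  2.19,  0.51,  0.38,  1.03]))
45 p1 -1 (array([-0.49, -0.03,  0.43,  2.28,  0.74,  0.15, -2.39]), array([-0.6 , -0.19,  0.5 ,  2.19,  0.54,  0.38, -2.14]))
45 p3 1 (array([-0.8 ,  0.04,  0.45,  2.22,  1.08,  0.32,  0.19]), array([-0.86, -0.11,  0.48,  2.13,  0.81,  0.5 ,  0.53]))
45 p3 -1 None
45 well 1 (array([ 0.76,  0.03, -0.52,  2.22, -0.74,  0.16,  2.43]), array([ 0.84, -0.12, -0.56,  2.13, -0.54,  0.37,  2.18]))
45 well -1 (array([ 0.82,  0.03, -0.59,  2.22, -0.72,  0.16, -0.73]), array([ 0.9 , -0.12, -0.62,  2.13, -0.56,  0.38, -0.94]))
[ 0.49641984 -0.30111356 -0.34832717  2.14464865 -0.1641888   0.88048118
  1.70709409]
```

```bash
cat > path.py <<'E'
from kin import *
from scipy.spatial.transform import Slerp
def seg(a,b):
    (x0,T0),(x1,T1)=a,b
    n=int(max(np.linalg.norm(x1-x0)/.04,np.degrees((T0.inv()*T1).magnitude())/7,1))+1
    s=Slerp([0,1],R.concatenate([T0,T1]));return [(x0+(x1-x0)*t,s(t)) for t in np.linspace(0,1,n+1)[1:]]
def run(q,ways,names):
    cur=FK(q)
    for w,n in zip(ways,names):
        ps=seg(cur,w);o=track(q,ps);q=o[-1][0];cur=w
        print(n,len(ps),'maxerr',round(max(a[1] for a in o),1),round(max(a[2] for a in o),1),'end',np.round(o[-1][1:],1),np.round(q,2))
    return q
def pick_rot(xr,al,sgn):
    """remote x axis azimuth dir xr (2), tool tilt al, tool y = sgn*y_r"""
    a=np.radians(al);xr=np.array([*xr,0])/np.hypot(*xr);yr=np.array([-xr[1],xr[0],0])
    return frame(sgn*yr,-xr*np.sin(a)-np.array([0,0,1])*np.cos(a))
E
cat > t.py <<'E'
from path import *
s=st();q=s['joint_positions'];AL=48
for nm,xr,g in (('orig',np.array([-.513,-.858]),np.array([.457,-.292,.009])),('here',np.array([np.cos(YC),np.sin(YC)]),np.array([.52,-.22,.009])),('here2',np.array([.8,-.6]),np.array([.50,-.25,.009]))):
    print(nm);up=np.array([0,0,.08])
    R0=pick_rot(xr,0,1);R1=pick_rot(xr,AL,1);Rp=place_rot(AL,0,1)
    pl=cad(0,-.012,.135)
    run(q,[(g+up,R0),(g,R0),(g+up,R0),(g+up,R1),(g,R1),(g+[0,0,.2],R1),(np.array([.5,-.1,.23]),pick_rot([1,0],0,1)),(pl+[0,0,.1],Rp),(pl,Rp)],['over','down','up','tilt','down','up','mid','hover','place'])
E
python3 t.py
```

```text
orig
over 17 maxerr 0.0 0.0 end [0. 0.] [ 0.83  0.22 -0.34  1.87  0.08  1.07 -0.09]
down 3 maxerr 0.0 0.0 end [0. 0.] [ 0.81  0.32 -0.33  1.93  0.13  0.91 -0.12]
up 3 maxerr 0.0 0.0 end [0. 0.] [ 0.83  0.22 -0.34  1.87  0.08  1.07 -0.09]
tilt 7 maxerr 0.0 0.0 end [0. 0.] [ 1.27  0.52 -0.35  1.76 -0.61  1.32  0.68]
down 3 maxerr 0.0 0.0 end [0. 0.] [ 1.26  0.64 -0.34  1.78 -0.6   1.21  0.76]
up 6 maxerr 0.0 0.0 end [0. 0.] [ 1.29  0.37 -0.37  1.69 -0.63  1.5   0.56]
mid 19 maxerr 0.0 0.0 end [0. 0.] [ 0.91  0.06 -0.79  1.76  0.04  1.34  1.69]
hover 7 maxerr 0.0 0.0 end [0. 0.] [ 0.89 -0.17 -0.86  2.09 -0.17  0.43  1.62]
place 3 maxerr 0.0 0.0 end [0. 0.] [ 0.96  0.04 -1.01  2.19  0.5   0.22  1.01]
here
over 6 maxerr 0.0 0.0 end [0. 0.] [ 0.57  0.26 -0.25  1.82  0.07  1.08  1.79]
down 3 maxerr 0.0 0.0 end [0. 0.] [ 0.56  0.36 -0.24  1.88  0.1   0.92  1.77]
up 3 maxerr 0.0 0.0 end [0. 0.] [ 0.57  0.26 -0.25  1.82  0.07  1.08  1.79]
tilt 7 maxerr 0.0 0.0 end [0. 0.] [ 0.36  0.89 -0.17  1.11  0.24  1.99  1.69]
down 3 maxerr 0.0 0.0 end [0. 0.] [ 0.36  0.98 -0.17  1.13  0.24  1.89  1.67]
u
[... 318 characters left out ...]
 6 maxerr 0.0 0.0 end [0. 0.] [ 0.65  0.25 -0.26  1.83  0.07  1.07  1.29]
down 3 maxerr 0.0 0.0 end [0. 0.] [ 0.64  0.35 -0.25  1.89  0.11  0.92  1.26]
up 3 maxerr 0.0 0.0 end [0. 0.] [ 0.65  0.25 -0.26  1.83  0.07  1.07  1.29]
tilt 7 maxerr 0.0 0.0 end [0. 0.] [ 0.61  0.9  -0.22  1.1  -0.01  1.98  1.33]
down 3 maxerr 0.0 0.0 end [0. 0.] [ 0.61  0.98 -0.21  1.12  0.01  1.87  1.34]
up 6 maxerr 15.0 4.3 end [15.   4.3] [ 0.49  0.71  0.    1.13 -0.13  2.05  1.4 ]
mid 9 maxerr 14.7 2.9 end [0. 0.] [ 0.33  0.03 -0.18  1.78  0.01  1.34  1.71]
hover 7 maxerr 0.0 0.0 end [0. 0.] [ 0.29 -0.13 -0.32  2.11  0.08  0.43  1.39]
place 3 maxerr 0.0 0.0 end [0. 0.] [ 0.34  0.01 -0.39  2.21  0.41  0.21  1.08]
```

```bash
python3 -c "
from path import *
R0=pick_rot([-.513,-.858],0,1)
delta([458,-292,80],R0)"
```

```text
shift [  69.7 -230.7  113.8] turn [ 23.5  14.5 114.2]
```

```bash
python3 -m jog '[[[70,-231,60,23.5,14.5,114.2,30],[70,-231,60,23.5,14.5,114.2,30],[70,-231,60,23.5,14.5,114.2,30],[70,-231,60,23.5,14.5,114.2,30],[70,-231,60,23.5,14.5,114.2,30],[70,-231,60,23.5,14.5,114.2,30],[70,-231,60,23.5,14.5,114.2,30],[70,-231,60,23.5,14.5,114.2,30],[70,-231,60,23.5,14.5,114.2,30],[70,-231,90,23.5,14.5,114.2,30]]]'; python3 -c "
from path import *
R0=pick_rot([-.513,-.858],0,1)
delta([458,-292,8],R0)"
```

```text
time: 6.05
position: [0.4544, -0.2903, 0.1069]
tool_rot: [2.133, 2.116, -0.004]
ft_force: [1.3, -0.3, 0.2]
grip_width: 0.408
grip_force: 35.0
shift [ 8.1 -5.9 98.5] turn [ 6.8  4.  30.4]
```

```bash
python3 -m jog '[[[8,-6,30,6.8,4,30.4,30],[8,-6,50,6.8,4,30.4,30],[8,-6,60,6.8,4,30.4,30],[8,-6,70,6.8,4,30.4,30],[8,-6,85,6.8,4,30.4,30],[8,-6,97,6.8,4,30.4,30],[8,-6,98.5,6.8,4,30.4,30],[8,-6,98.5,6.8,4,30.4,55],[8,-6,98.5,6.8,4,30.4,55],[8,-6,60,6.8,4,30.4,55]]]'; python3 -c "
from path import *
R1=pick_rot([-.513,-.858],48,1)
delta([458,-292,70],R1)
delta([458,-292,9],R1)"
```

```text
time: 7.05
position: [0.4478, -0.284, 0.0378]
tool_rot: [-2.712, -1.558, 0.01]
ft_force: [-1.1, 0.1, 0.6]
grip_width: 0.582
grip_force: 0.0
shift [ -1.7  12.3 -32.4] turn [-1.1 47.9  0.2]
shift [-1.8 13.3 28.6] turn [-1.1 47.9  0.2]
```

```bash
python3 -m jog '[[[-2,12,-40,0,8,0,55],[-2,12,-70,0,16,0,55],[-2,12,-70,-1,24,0,55],[-2,12,-70,-1,32,0,55],[-2,12,-70,-1,40,0,55],[-2,12,-70,-1,48,0,55],[-2,12,-70,-1,48,0,55]]]'; cat > meas.py <<'E'
from path import *
def meas(fn,lo,hi,near,al=48,s=40,sgn=1,tz=9,cam='wrist',dark=None):
    d=snap(cam,fn);P=cloud(d);z=P[:,:,2];n=np.hypot(P[:,:,0]-near[0],P[:,:,1]-near[1])
    m=((z>lo)&(z<hi)&(n<.14)&(d['depth']>0)).astype(np.uint8)
    k,l,stt,c=cv2.connectedComponentsWithStats(m)
    i=1+np.argmax(stt[1:,4]); q=P[l==i];q2=q[:,:2]*1000
    r=cv2.minAreaRect(q2.astype(np.float32));print(r,np.percentile(q[:,2],[5,50,95]),stt[i])
    a=np.radians(r[2]);u=np.array([np.cos(a),np.sin(a)]); u=u if r[1][0]>r[1][1] else np.array([-u[1],u[0]])
    return np.array(r[0]),u,q
E
python3 - <<'E'
from meas import *
c,u,q=meas('w2',.009,.03,(.478,-.258))
u=u*-np.sign(u[1]);print(u)
g=c+40*u
delta([*g,9],pick_rot(u,48,1))
E
```

```text
time: 7.75
position: [0.457, -0.297, 0.1071]
tool_rot: [-2.222, -1.255, -0.993]
ft_force: [0.1, 0.2, -1.5]
grip_width: 0.63
grip_force: 0.0
((485.4881591796875, -231.74880981445312), (113.44580841064453, 36.04656982421875), 59.39201354980469) [0.01620926 0.01800887 0.01940997] [ 247  174   46  117 4884]
[-0.50916139 -0.86067106]
shift [-55.6 -10.1  87.9] turn [ 0.4 -0.  -0. ]
```

View pics/w2.png

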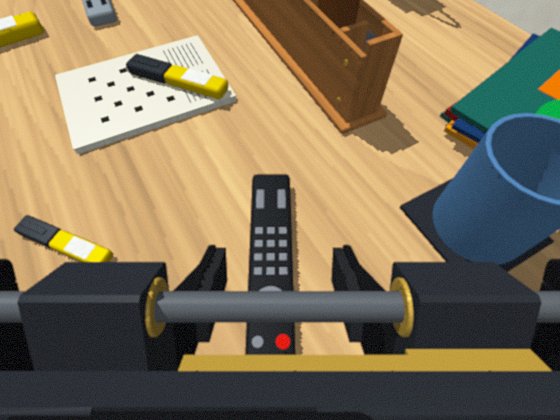

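The wrist view shows the black remote lying centred between the open fingers, with its tail at (271,176) and its red button at (283,341). Nothing else is near the grasp.

```bash
python3 -c "
from path import *
u=[-.510,-.860]
delta([453,-286.6,9],pick_rot(u,48,1))
delta([453,-286.6,50],pick_rot(u,48,1))"
```

```text
shift [-71.5 -10.   70.3] turn [ 0.3 -0.   0. ]
shift [-41.   -9.8  42.9] turn [ 0.3 -0.   0. ]
```

```bash
python3 -m jog '[[[-41,-10,43,0,0,0,55],[-41,-10,43,0,0,0,55],[-65,-10,64,0,0,0,55],[-71.5,-10,70,0,0,0,55],[-71.5,-10,70,0,0,0,55],[-71.5,-10,70,0,0,0,30],[-71.5,-10,70,0,0,0,30],[-71.5,-10,70,0,0,0,30],[-71.5,-10,70,0,0,0,30]]]' 45; python3 -c "
from path import *
s=st();print(s['joint_positions'],s['position'],s['ft_force'])
delta([453,-286,200],pick_rot([-.51,-.86],25,1))
delta([500,-110,260],pick_rot([1,-.07],0,1))"
```

```text
time: 8.7
position: [0.4559, -0.2864, 0.0131]
tool_rot: [-2.219, -1.27, -0.998]
ft_force: [-0.4, -0.8, 2.0]
grip_width: 0.404
grip_force: 45.0
[ 1.1492751   0.60286569 -0.19999147  1.80122764 -0.68029825  1.23654569
  0.82626426] [ 0.45585632 -0.28640555  0.01305127] [-0.41459841 -0.76391444  1.99810225]
shift [ 138.4   -0.6 -125.7] turn [  0.5 -23.1   0.4]
shift [300.6 -49.4 -35.7] turn [  48.8  -29.3 -108.4]
```

```bash
python3 -m jog '[[[30,0,-28,0,0,0,30],[65,0,-58,0,-8,0,30],[138,0,-125,0,-24,0,30],[138,0,-125,0,-24,0,30],[138,0,-125,0,-24,0,30],[138,0,-125,0,-24,0,30]]]' 45; python3 -c "
from path import *
s=st();print(s['joint_positions'],s['position'],s['grip_width'])
delta([500,-110,260],pick_rot([1,-.07],0,1))"
```

```text
time: 9.3
position: [0.4546, -0.2853, 0.2006]
tool_rot: [-2.512, -1.441, -0.544]
ft_force: [-0.5, -0.5, -1.2]
grip_width: 0.402
grip_force: 45.0
[ 0.95803917  0.16513347 -0.19071434  1.75275088 -0.38994071  1.33456827
  0.35230107] [ 0.45458553 -0.28526852  0.20063299] 0.4021551386550817
shift [183.5 -49.   15.9] turn [  24.8  -14.2 -114.3]
```

```bash
python3 -m jog '[[[40,-10,-15,24.8,-14.2,-114.3,30],[80,-20,-15,24.8,-14.2,-114.3,30],[183,-49,16,24.8,-14.2,-114.3,30],[183,-49,16,24.8,-14.2,-114.3,30],[183,-49,16,24.8,-14.2,-114.3,30],[183,-49,16,24.8,-14.2,-114.3,30],[183,-49,16,24.8,-14.2,-114.3,30],[183,-49,16,24.8,-14.2,-114.3,30],[183,-49,16,24.8,-14.2,-114.3,30],[183,-49,16,24.8,-14.2,-114.3,30]]]' 45; python3 -c "
from path import *
s=st();print(s['joint_positions'],s['position'],s['grip_width'])
pl=cad(0,-.012,.135);T=place_rot(48,0,1)
delta([560,-60,270],T); delta((pl+[0,0,.12])*1000,T)"
```

```text
time: 10.3
position: [0.4979, -0.1121, 0.2547]
tool_rot: [-0.921, -2.922, -0.187]
ft_force: [-1.0, -0.2, -0.7]
grip_width: 0.4
grip_force: 45.0
[ 0.70501376  0.08795339 -0.47140783  1.67941616 -0.08762387  1.44785357
  1.20756908] [ 0.4979467  -0.11214489  0.25471351] 0.4004110664184032
shift [-19.6  79.5  -9.9] turn [ -4.7 -45.4 -32. ]
shift [-77.2 162.3   7. ] turn [ -4.7 -45.4 -32. ]
```

```bash
python3 -m jog '[[[-20,79,-10,-4.7,-45.4,-32,30],[-20,79,-10,-4.7,-45.4,-32,30],[-20,79,-10,-4.7,-45.4,-32,30],[-20,79,-10,-4.7,-45.4,-32,30],[-20,79,-10,-4.7,-45.4,-32,30],[-20,79,-10,-4.7,-45.4,-32,30],[-20,79,-10,-4.7,-45.4,-32,30],[-20,79,-10,-4.7,-45.4,-32,30]]]' 45; python3 -c "
from path import *
s=st();print(s['joint_positions'],s['position'],s['grip_width'])
pl=cad(0,-.012,.135);T=place_rot(48,0,1)
delta((pl+[0,0,.12])*1000,T)
d=snap('scene','s2');snap('wrist','w3')
im=d['image'][100:320,150:450,::-1];cv2.imwrite('pics/s2c.png',cv2.resize(im,None,fx=2.6,fy=2.6,interpolation=cv2.INTER_CUBIC))"
```

```text
time: 11.1
position: [0.5826, -0.0499, 0.2531]
tool_rot: [0.102, 2.451, -0.006]
ft_force: [0.9, 4.1, -0.5]
grip_width: 0.406
grip_force: 45.0
[ 0.37729304 -0.29827658 -0.28505732  2.17502343 -0.18465052  0.57041917
  1.68253495] [ 0.58259003 -0.04989161  0.25311562] 0.4055911016313948
shift [-54.3  32.3  43.1] turn [ 0.9 -2.6 -0.9]
```

View pics/s2c.png

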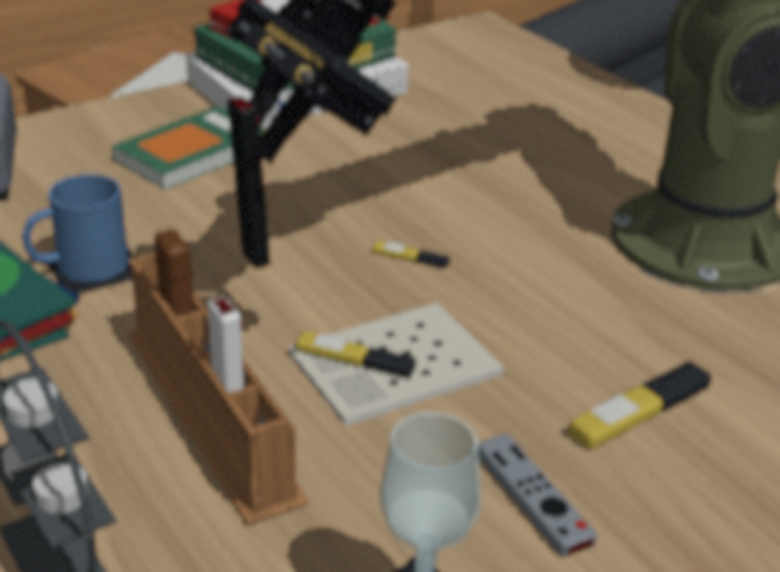

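The scene crop shows the black remote upright in the fingers, from its signal end at (242,108) down to its tail at (257,255), in front of free pocket 1. Now its pose in the hand and the caddy rim.

```bash
cat > rem.py <<'E'
from path import *
def held(fn,lo,hi):
    d=load(fn);P=cloud(d);s=st();t=s['position']
    n=np.hypot(P[:,:,0]-t[0],P[:,:,1]-t[1]);z=P[:,:,2]
    m=(n<.07)&(z>lo)&(z<hi)&(d['depth']>0);q=P[m]
    for a,b in zip(np.arange(lo,hi,.02),np.arange(lo+.02,hi+.02,.02)):
        w=q[(q[:,2]>a)&(q[:,2]<b)]
        if len(w)>8: print(round(a,3),len(w),np.round(np.median(w,0),4),'x',np.round(np.percentile(w[:,0],[5,95]),4),'y',np.round(np.percentile(w[:,1],[5,95]),4))
    print('minz',np.sort(q[:,2])[:5],'TCP',t)
if __name__=='__main__':
    import sys;held(sys.argv[1],float(sys.argv[2]),float(sys.argv[3]))
E
python3 rem.py s2 .06 .34; python3 - <<'E'
from h import *
# caddy rim lines from scene and top clouds
for f in('top0','scene0'):
    P=cloud(load(f)).reshape(-1,3);z=P[:,2]
    for lo,hi in((.082,.091),(.094,.101)):
        q=P[(z>lo)&(z<hi)&(abs(P[:,1]+.011)<.17)&(abs(P[:,0]-.655)<.05)][:,:2]*1000
        r=cv2.minAreaRect(q.astype(np.float32));print(f,lo,len(q),np.round(r[0],1),np.round(r[1],1),round(r[2],2))
E
```

```text
0.06 45 [ 0.6403 -0.0514  0.0709] x [0.6363 0.6478] y [-0.0549 -0.0407]
0.08 71 [ 0.6378 -0.0591  0.0887] x [0.63   0.6466] y [-0.0816 -0.0448]
0.1 19 [ 0.6446 -0.0672  0.1115] x [0.6407 0.6476] y [-0.0694 -0.0637]
0.12 34 [ 0.641  -0.0647  0.1351] x [0.5811 0.647 ] y [-0.0692 -0.0301]
0.14 102 [ 0.5899 -0.0388  0.1511] x [0.5771 0.6453] y [-0.0748 -0.0266]
0.16 75 [ 0.589  -0.0319  0.1697] x [0.5782 0.5924] y [-0.0575 -0.0276]
0.18 82 [ 0.5905 -0.0318  0.19  ] x [0.5776 0.5937] y [-0.0577 -0.0286]
0.2 82 [ 0.5913 -0.0327  0.2093] x [0.5791 0.5945] y [-0.0576 -0.0284]
0.22 84 [ 0.5919 -0.0329  0.2297] x [0.5799 0.5953] y [-0.0587 -0.029 ]
0.24 102 [ 0.5914 -0.032   0.2511] x [0.5726 0.5965] y [-0.06   -0.0209]
0.26 206 [ 0.5817 -0.0301  0.2714] x [0.5562 0.5966] y [-0.0666 -0.0191]
0.28 342 [ 0.5645 -0.0364  0.2916] x [0.5402 0.5968] y [-0.0717 -0.0131]
0.3 152 [ 0.5495 -0.0525  0.3068] x [0.5363 0.5724] y [-0.0825 -0.0055]
0.32 147 [ 0.5542 -0.0659  0.3358] x [0.5212 0.5648] y [-0.0928  0.0029]
minz [0.06022794 0.0604284  0.06107791 0.06126327 0.06193473] TCP [ 0.57894726 -0.05406215  0.24673699]
top0 0.082 321 [651.8 -12.1] [300.5  43.8] 87.19
top0 0.094 190 [657.2 -12.9] [301.8  38.2] 85.54
scene0 0.082 450 [655.1 -10.4] [303.8  43.8] 85.71
scene0 0.094 367 [663.3 -11.2] [306.6  37.2] 87.78
```

```bash
python3 - <<'E'
from path import *
s=st();q=s['joint_positions'];T=place_rot(48,0,1)
a=cad(-.05,-.012,.235);b=cad(-.004,-.012,.235);c=cad(-.004,-.012,.129)
for p in(a,b,c): delta(p*1000,T)
run(q,[(a,T),(b,T),(c,T)],'abc')
E
```

```text
shift [-9.7 36.6 23.5] turn [ 0.2 -3.3 -1.1]
shift [-45.5  37.2  52.3] turn [ 0.2 -3.3 -1.1]
shift [ 20.8  35.6 135. ] turn [ 0.2 -3.3 -1.1]
a 2 maxerr 0.0 0.0 end [0. 0.] [ 0.45 -0.26 -0.45  2.2  -0.1   0.45  1.55]
b 2 maxerr 0.0 0.0 end [0. 0.] [ 0.5  -0.14 -0.51  2.11 -0.    0.43  1.47]
c 3 maxerr 0.0 0.0 end [0. 0.] [ 0.57  0.02 -0.62  2.22  0.46  0.2   1.03]
```

```bash
python3 -m jog '[[[-10,37,23,0,-3.3,-1,30],[-10,37,23,0,-3.3,-1,30],[-25,37,35,0,-3.3,-1,30],[-45,37,52,0,-3.3,-1,30],[-45,37,52,0,-3.3,-1,30],[-45,37,52,0,-3.3,-1,30],[-45,37,52,0,-3.3,-1,30]]]' 45; python3 -c "
from path import *
s=st();print(s['joint_positions'],s['position'],s['ft_force'])
snap('scene','s3');d=snap('top','t3')
im=d['image'][90:240,200:380,::-1];cv2.imwrite('pics/t3c.png',cv2.resize(im,None,fx=4,fy=4,interpolation=cv2.INTER_CUBIC))
T=place_rot(48,0,1)
b=cad(-.004,-.012,.235);c=cad(-.004,-.012,.129)
for p in(b,c): delta(p*1000,T)
"; python3 rem.py s3 .10 .30;python3 rem.py t3 .10 .30|tail -4 
```

```text
time: 11.9
position: [0.6518, -0.0302, 0.2412]
tool_rot: [0.101, 2.398, -0.038]
ft_force: [0.0, -0.7, -1.3]
grip_width: 0.405
grip_force: 45.0
[ 0.5135181  -0.14973558 -0.5080775   2.10279255 -0.01132679  0.43082489
  1.47740535] [ 0.65179584 -0.03015488  0.24121299] [ 0.0418478  -0.71649623 -1.34372209]
shift [6.7 6.2 3.6] turn [-0.3  0.6 -0.4]
shift [78.4  6.2 81.6] turn [-0.3  0.6 -0.4]
0.1 90 [ 0.662  -0.0677  0.1075] x [0.6554 0.675 ] y [-0.0946  0.0346]
0.12 120 [ 0.6613 -0.0265  0.1317] x [0.652  0.6663] y [-0.0926  0.0335]
0.14 201 [ 0.66   -0.0241  0.1528] x [0.6493 0.6663] y [-0.0949  0.0345]
0.16 93 [ 0.6613 -0.0139  0.1688] x [0.6512 0.6661] y [-0.0742  0.0331]
0.18 85 [ 0.6634 -0.014   0.1907] x [0.6506 0.6658] y [-0.0415 -0.0096]
0.2 84 [ 0.6625 -0.0136  0.2098] x [0.6504 0.666 ] y [-0.0371 -0.0101]
0.22 94 [ 0.6622 -0.0139  0.2306] x [0.6499 0.6657] y [-0.0429 -0.0076]
0.24 175 [ 0.6531 -0.0059  0.2519] x [0.6293 0.6649] y [-0.0458  0.0002]
0.26 295 [ 0.6347 -0.0123  0.2712] x [0.6124 0.6644] y [-0.049   0.0058]
0.28 257 [ 0.6242 -0.0262  0.2864] x [0.6068 0.6635] y [-0.0547  0.0095]
minz [0.10006458 0.10011025 0.10013015 0.10014078 0.10015841] TCP [ 0.65211516 -0.02910648  0.24215955]
0.24 44 [ 0.6485 -0.0276  0.2538] x [0.6447 0.6597] y [-0.0548 -0.0052]
0.26 65 [ 0.6431 -0.0263  0.2703] x [0.6164 0.6494] y [-0.0526 -0.0033]
0.28 100 [ 0.6533 -0.0288  0.2865] x [0.6462 0.6633] y [-0.0466 -0.0134]
minz [0.10101337 0.1129652  0.11432898 0.11435797 0.11694016] TCP [ 0.65211516 -0.02910648  0.24215955]
```

View pics/t3c.png

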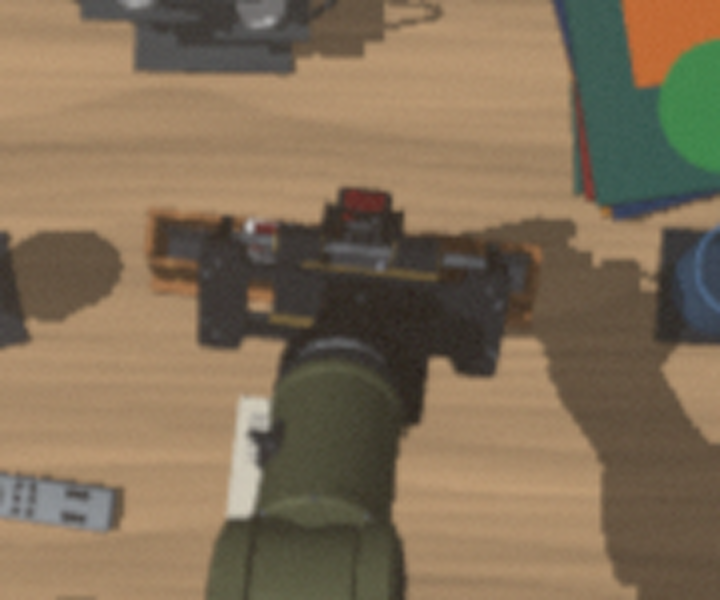

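```bash
python3 -m jog '[[[7,6.5,3,0,0.6,0,30],[7,6.5,3,0,0.6,0,30],[20,6.5,15,0,0.6,0,30],[33,6.5,30,0,0.6,0,30],[45,6.5,44,0,0.6,0,30],[45,6.5,44,0,0.6,0,30]]]' 45; python3 -c "
from path import *
s=st();print(s['joint_positions'],s['position'],s['ft_force'])
snap('scene','s4')
T=place_rot(48,0,1)
c=cad(-.005,-.012,.129)
for p in(c,): delta(p*1000,T)
"; python3 rem.py s4 .06 .28
```

```text
time: 12.6
position: [0.648, -0.0214, 0.1764]
tool_rot: [0.097, 2.412, -0.036]
ft_force: [-0.6, -0.7, -1.4]
grip_width: 0.405
grip_force: 45.0
[ 0.55441961 -0.0709406  -0.590332    2.17299634  0.15395141  0.30745161
  1.31179016] [ 0.64795757 -0.02143257  0.17643699] [-0.58418406 -0.68954583 -1.35773583]
shift [33.1 -1.2 36.9] turn [-0.2 -0.1 -0.3]
0.06 125 [ 0.6746 -0.0145  0.0712] x [0.6525 0.6786] y [-0.0788  0.0368]
0.08 317 [ 0.6686 -0.0185  0.0912] x [0.6464 0.6783] y [-0.077   0.0405]
0.1 155 [ 0.6604 -0.0308  0.1093] x [0.6487 0.672 ] y [-0.0823  0.0402]
0.12 139 [ 0.6599 -0.033   0.1299] x [0.6483 0.6674] y [-0.082   0.0389]
0.14 228 [ 0.6582 -0.0158  0.1543] x [0.6459 0.6669] y [-0.0859  0.0412]
0.16 105 [ 0.6567 -0.0041  0.1698] x [0.6396 0.6613] y [-0.0626  0.0312]
0.18 191 [0.6456 0.0016 0.1922] x [0.6214 0.6613] y [-0.0372  0.0094]
0.2 300 [ 0.6289 -0.0046  0.211 ] x [0.6072 0.661 ] y [-0.0416  0.0149]
0.22 179 [ 0.6185 -0.02    0.2244] x [0.6071 0.6582] y [-0.051   0.0181]
0.24 109 [ 0.6123 -0.037   0.2535] x [0.5871 0.6284] y [-0.0489  0.0336]
0.26 408 [ 0.6049 -0.0141  0.2679] x [0.5897 0.6244] y [-0.0619  0.0327]
minz [0.06069929 0.06074541 0.06080537 0.06095126 0.06106003] TCP [ 0.64920909 -0.02142636  0.17859695]
```

```bash
python3 -m jog '[[[10,-1,11,0,0,0,30],[20,-1,22,0,0,0,30],[27,-1,30,0,0,0,30],[31,-1,34.5,0,0,0,30],[33,-1,37,0,0,0,30],[33,-1,37,0,0,0,30],[33,-1,37,0,0,0,30]]]' 45; python3 -c "
from path import *
s=st();print(s['joint_positions'],s['position'],s['ft_force'])
T=place_rot(48,0,1)
delta(cad(-.005,-.012,.127)*1000,T)
"
```

```text
time: 13.35
position: [0.6513, -0.0223, 0.1319]
tool_rot: [0.096, 2.404, -0.037]
ft_force: [-0.1, 0.4, -1.1]
grip_width: 0.409
grip_force: 45.0
[ 0.57967918  0.01517386 -0.63485831  2.21270056  0.48792632  0.20811331
  0.99723461] [ 0.65127046 -0.02227245  0.13187857] [-0.12184882  0.38845936 -1.08510878]
shift [ 4.8 -0.5  2.2] turn [-0.3  0.2 -0.3]
```

```bash
python3 -m jog '[[[1.3,0,1.5,0,0,0,30],[2.7,0,3,0,0,0,30],[4,0,4.5,0,0,0,30],[4,0,4.5,0,0,0,30],[4,0,4.5,0,0,0,30]]]' 45; python3 -c "
from path import *
d=snap('scene','s5')
im=d['image'][100:320,150:450,::-1];cv2.imwrite('pics/s5c.png',cv2.resize(im,None,fx=2.6,fy=2.6,interpolation=cv2.INTER_CUBIC))"
```

```text
time: 13.85
position: [0.6532, -0.0223, 0.128]
tool_rot: [0.096, 2.399, -0.036]
ft_force: [-2.7, -0.3, 7.6]
grip_width: 0.401
grip_force: 45.0
```

```bash
python3 -m jog '[[[0,0,0,0,0,0,42],[0,0,0,0,0,0,42],[0,0,0,0,0,0,42],[0,0,-15,0,0,0,42],[0,0,-35,0,0,0,42],[0,0,-70,0,0,0,42],[0,0,-110,0,0,0,80],[0,0,-110,0,0,0,80]]]' 45; python3 -c "
from path import *
s=st();print(s['joint_positions'],s['position'],s['ft_force'],s['grip_width'])
d=snap('scene','s6')
q=s['joint_positions'];u=np.array([.108,.994])
c=np.array([463,242]);g=np.array([*(c+38*u),9])/1000
up=np.array([0,0,.13])
for sg in(1,-1):
    print(sg);run(q,[(np.array([.5,.12,.28]),pick_rot(u,0,sg)),(g+up,pick_rot(u,48,sg)),(g,pick_rot(u,48,sg)),(g+[0,0,.2],pick_rot(u,25,sg)),(np.array([.5,.1,.26]),pick_rot([1,-.07],0,sg)),(cad(-.06,.116,.23),place_rot(48,0,sg)),(cad(-.004,.116,.23),place_rot(48,0,sg)),(cad(-.004,.116,.128),place_rot(48,0,sg))],'abcdefgh')
im=d['image'][100:320,150:450,::-1];cv2.imwrite('pics/s6c.png',cv2.resize(im,None,fx=2.6,fy=2.6,interpolation=cv2.INTER_CUBIC))"
```

```text
time: 14.7
position: [0.5763, -0.0157, 0.2051]
tool_rot: [0.097, 2.409, -0.033]
ft_force: [0.1, -0.0, 0.3]
grip_width: 0.59
grip_force: 0.0
[ 0.41649982 -0.29997483 -0.43230869  2.28758759 -0.10994474  0.40033435
  1.5291316 ] [ 0.57628065 -0.01572107  0.20506303] [ 0.06248641 -0.01871845  0.27440486] 0.5900340914688178
1
a 14 maxerr 5.3 2.1 end [5.3 2.1] [-0.65 -0.01  0.33  1.72  0.03  1.43  2.69]
b 7 maxerr 0.0 0.0 end [0. 0.] [-0.99  0.66  0.17  1.39  0.37  1.79  2.17]
c 4 maxerr 0.0 0.0 end [0. 0.] [-0.98  0.81  0.16  1.43  0.34  1.61  2.09]
d 6 maxerr 0.0 0.0 end [0. 0.] [-0.89  0.34  0.14  1.52  0.23  1.61  2.26]
e 13 maxerr 0.0 0.0 end [0. 0.] [-0.67 -0.01  0.42  1.75  0.    1.4   1.25]
f 7 maxerr 0.0 0.0 end [0. 0.] [-0.62 -0.21  0.19  2.18  0.68  0.6   0.61]
g 2 maxerr 0.0 0.0 end [0. 0.] [-0.62 -0.09  0.26  2.08  0.62  0.54  0.71]
h 3 maxerr 0.0 0.0 end [0. 0.] [-0.6   0.05  0.25  2.19  0.89  0.35  0.39]
-1
a 15 maxerr 0.0 0.0 end [0. 0.] [ 0.62  0.06 -0.93  1.67  0.05  1.44 -0.43]
b 7 maxerr 0.0 0.0 end [0. 0.] [-0.37  0.81 -0.8   1.36  0.79  2.03 -1.31]
c 4 maxerr 0.0 0.0 end [0. 0.] [-0.39  0.96 -0.75  1.4   0.85  1.88 -1.4 ]
d 6 maxerr 0.0 0.0 end [0. 0.] [-0.05  0.54 -1.    1.49  0.62  1.77 -1.19]
e 13 maxerr 0.0 0.0 end [0. 0.] [ 0.52  0.04 -0.79  1.71  0.03  1.4  -1.91]
f 7 maxerr 0.0 0.0 end [0. 0.] [ 0.6  -0.27 -0.88  2.15  0.13  0.48 -2.07]
g 2 maxerr 0.0 0.0 end [0. 0.] [ 0.77 -0.1  -1.06  2.05  0.38  0.48 -2.23]
h 3 maxerr 7.0 1.6 end [7.  1.6] [ 0.44  0.08 -0.78  2.14  0.88  0.38 -2.68]
```

View pics/s6c.png

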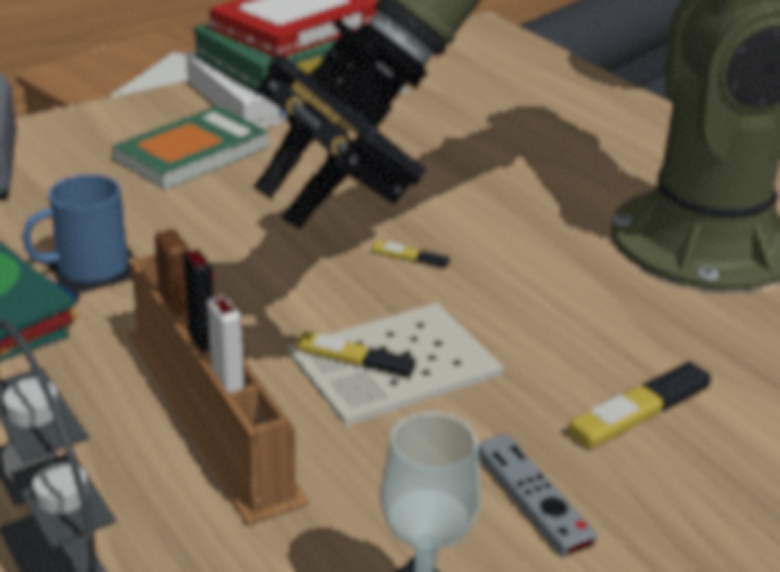

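The scene crop shows the black remote standing in pocket 1 (window at (198,258)) between the glasses case and the fan remote, signal end up. Next is the grey one.

```bash
python3 -c "
from path import *
s=st();q=s['joint_positions'];u=np.array([.108,.994])
c=np.array([463,242]);g=np.array([*(c+38*u),9])/1000
up=np.array([0,0,.13]);T=pick_rot(u,48,1)
run(q,[(np.array([.48,.15,.28]),pick_rot([.9,.43],10,1)),(g+up,T),(g,T),(g+[0,0,.2],pick_rot(u,25,1)),],'abcd')
delta([480,150,280],pick_rot([.9,.43],10,1))
"
```

```text
a 9 maxerr 0.0 0.0 end [0. 0.] [ 0.2   0.17 -0.64  1.57  0.1   1.62  1.57]
b 10 maxerr 0.0 0.0 end [0. 0.] [-0.41  0.78 -0.72  1.37  0.75  2.    1.86]
c 4 maxerr 0.0 0.0 end [0. 0.] [-0.43  0.93 -0.68  1.41  0.8   1.84  1.77]
d 6 maxerr 0.0 0.0 end [0. 0.] [-0.11  0.49 -0.9   1.49  0.57  1.74  1.99]
shift [  31.7  157.7 -128.5] turn [ -8.5  50.8 -29.9]
```

```bash
python3 -m jog '[[[32,158,-128,-8.5,50.8,-30,70],[32,158,-128,-8.5,50.8,-30,70],[32,158,-128,-8.5,50.8,-30,70],[32,158,-128,-8.5,50.8,-30,70],[32,158,-128,-8.5,50.8,-30,70],[32,158,-128,-8.5,50.8,-30,70],[32,158,-128,-8.5,50.8,-30,70]]]' 45; python3 -c "
from path import *
u=np.array([.108,.994])
c=np.array([463,242]);g=np.array([*(c+38*u),9])
delta(g+[0,0,120],pick_rot(u,48,1))"
```

```text
time: 15.45
position: [0.4814, 0.1509, 0.2815]
tool_rot: [0.615, -2.99, 0.059]
ft_force: [-0.6, -1.3, -0.5]
grip_width: 0.807
grip_force: 0.0
shift [-51.9 127.  145.7] turn [ 26.8  37.9 -55.6]
```

```bash
python3 -m jog '[[[-52,127,50,26.8,37.9,-55.6,60],[-52,127,50,26.8,37.9,-55.6,60],[-52,127,60,26.8,37.9,-55.6,60],[-52,127,70,26.8,37.9,-55.6,60],[-52,127,80,26.8,37.9,-55.6,60],[-52,127,100,26.8,37.9,-55.6,60],[-52,127,120,26.8,37.9,-55.6,60],[-52,127,145,26.8,37.9,-55.6,60],[-52,127,145,26.8,37.9,-55.6,60],[-52,127,145,26.8,37.9,-55.6,60]]]' 45; python3 - <<'E'
from meas import *
print(st()['joint_positions'])
c,u,q=meas('w7',.009,.03,(.463,.242))
u=u*np.sign(u[1])
# tail from the part seen
t=((q[:,:2]*1000-c)@u).min();tail=c+t*u;ctr=tail+72.5*u;print(u,tail,ctr)
c2,u2,q2=meas('t7',.009,.03,(.463,.242),cam='top')
delta([*(ctr+38*u),50],pick_rot(u,48,1));delta([*(ctr+38*u),7],pick_rot(u,48,1))
E
```

```text
time: 16.45
position: [0.4655, 0.2799, 0.125]
tool_rot: [1.616, -1.8, 0.716]
ft_force: [-1.1, -0.3, -0.2]
grip_width: 0.689
grip_force: 0.0
[-0.54129914  0.7319478  -0.50242481  1.37981046  0.64974574  1.91362386
  1.92344461]
((458.56842041015625, 215.7266082763672), (90.79693603515625, 36.03391647338867), 83.68770599365234) [0.01506694 0.0168707  0.01824291] [ 255  199   43   92 3653]
[0.10994758 0.99393739] [453.57696632 170.60335345] [461.54816613 242.66381399]
((463.12249755859375, 241.6524200439453), (146.4227752685547, 35.72208023071289), 83.7137451171875) [0.01217575 0.01681125 0.02115164] [183 207  46  16 488]
shift [-58.5   2.   51.4] turn [ 0.2  0.1 -0.2]
shift [-90.4   2.1  80.2] turn [ 0.2  0.1 -0.2]
```

```bash
python3 -m jog '[[[-58,2,51,0,0,0,60],[-58,2,51,0,0,0,60],[-82,2,72,0,0,0,55],[-90,2,80,0,0,0,55],[-90,2,80,0,0,0,55],[-90,2,80,0,0,0,30],[-90,2,80,0,0,0,30],[-90,2,80,0,0,0,30],[-90,2,80,0,0,0,30]]]' 45; python3 -c "
from path import *
s=st();print(s['joint_positions'],s['position'],s['ft_force'])
u=[.11,.994]
delta([466,281,200],pick_rot(u,22,1))"
```

```text
time: 17.45
position: [0.4655, 0.2801, 0.0084]
tool_rot: [1.612, -1.808, 0.718]
ft_force: [0.7, 1.2, 2.0]
grip_width: 0.409
grip_force: 45.0
[-0.55770927  0.86931256 -0.47356055  1.41301735  0.6785789   1.76939131
  1.83640608] [0.46548409 0.28012211 0.00835925] [0.73840783 1.18446146 2.02313981]
shift [ 141.7   -0.6 -129.1] turn [  0.1 -25.9  -0.2]
```

```bash
python3 -m jog '[[[30,0,-28,0,0,0,30],[65,0,-58,0,-8,0,30],[142,0,-129,0,-26,0,30],[142,0,-129,0,-26,0,30],[142,0,-129,0,-26,0,30],[142,0,-129,0,-26,0,30]]]' 45; python3 -c "
from path import *
s=st();q=s['joint_positions'];print(s['position'],s['grip_width'])
T=place_rot(48,0,1)
w=[(np.array([.5,.12,.26]),pick_rot([1,-.07],0,1)),(cad(-.07,.116,.23),T),(cad(0,.116,.23),T),(cad(0,.116,.118),T)]
run(q,w,'abcd')
run(q,w[1:],'bcd')
delta(w[0][0]*1000,w[0][1]);delta(w[1][0]*1000,T)"
```

```text
time: 18.05
position: [0.4666, 0.28, 0.203]
tool_rot: [1.885, -2.121, 0.37]
ft_force: [0.0, 0.3, -1.4]
grip_width: 0.406
grip_force: 45.0
[0.46655346 0.28002141 0.20297886] 0.4064974250719872
a 13 maxerr 0.0 0.0 end [0. 0.] [ 0.07  0.03 -0.36  1.72  0.01  1.4   1.21]
b 7 maxerr 0.0 0.0 end [0. 0.] [ 0.13 -0.23 -0.49  2.18  0.39  0.52  0.84]
c 2 maxerr 0.0 0.0 end [0. 0.] [ 0.18 -0.06 -0.51  2.05  0.51  0.51  0.8 ]
d 3 maxerr 0.0 0.0 end [0. 0.] [ 0.14  0.1  -0.51  2.16  1.05  0.37  0.26]
b 15 maxerr 0.0 0.0 end [0. 0.] [ 0.2  -0.23 -0.55  2.18  0.36  0.52  0.87]
c 2 maxerr 0.0 0.0 end [0. 0.] [ 0.26 -0.06 -0.58  2.05  0.5   0.51  0.8 ]
d 3 maxerr 0.0 0.0 end [0. 0.] [ 0.21  0.11 -0.58  2.16  1.06  0.38  0.25]
shift [165.  -52.2   4.9] turn [-16.9 -17.1  86.1]
shift [ 153.  -146.2   33. ] turn [ 15.7 -50.2  90. ]
```

```bash
python3 -m jog '[[[165,-52,5,-17,-17,86,30],[165,-52,5,-17,-17,86,30],[165,-52,5,-17,-17,86,30],[165,-52,5,-17,-17,86,30],[165,-52,5,-17,-17,86,30],[165,-52,5,-17,-17,86,30],[165,-52,5,-17,-17,86,30],[165,-52,5,-17,-17,86,30],[165,-52,5,-17,-17,86,30],[165,-52,5,-17,-17,86,30]]]' 45; python3 -c "
from path import *
s=st();print(s['position'],s['joint_positions'])
T=place_rot(48,0,1)
delta(cad(-.075,.116,.235)*1000,T)"
```

```text
time: 19.05
position: [0.4982, 0.1214, 0.2532]
tool_rot: [-0.021, -3.114, 0.02]
ft_force: [0.1, 0.3, -1.6]
grip_width: 0.409
grip_force: 45.0
[0.49815523 0.12143674 0.25321739] [ 0.0792667   0.05563478 -0.38641669  1.70475415  0.02498645  1.41505438
  1.24611106]
shift [-91.1  -9.8  15.9] turn [  0.5 -43.5   3.5]
```

```bash
python3 -m jog '[[[-60,-10,-10,0,-9,3.5,30],[-91,-10,16,0.5,-43.5,3.5,30],[-91,-10,16,0.5,-43.5,3.5,30],[-91,-10,16,0.5,-43.5,3.5,30],[-91,-10,16,0.5,-43.5,3.5,30],[-91,-10,16,0.5,-43.5,3.5,30],[-91,-10,16,0.5,-43.5,3.5,30],[-91,-10,16,0.5,-43.5,3.5,30]]]' 45; python3 -c "
from path import *
s=st();print(s['position'],s['joint_positions'])
T=place_rot(48,0,1)
snap('scene','s8');snap('top','t8')
delta(cad(-.075,.116,.235)*1000,T);delta(cad(0,.116,.235)*1000,T)";python3 rem.py s8 .10 .28;python3 rem.py t8 .2 .32|tail -5
```

```text
time: 19.85
position: [0.5916, 0.1107, 0.2402]
tool_rot: [0.082, 2.402, -0.03]
ft_force: [-0.1, 0.6, -0.7]
grip_width: 0.411
grip_force: 45.0
[0.59160178 0.11069767 0.24020717] [ 0.11806053 -0.24538105 -0.47215692  2.17544638  0.36738103  0.5360801
  0.86767469]
shift [ 6.3 -0.7  2. ] turn [0.3 0.3 0.1]
shift [-49.1  -1.   52.5] turn [0.3 0.3 0.1]
0.12 38 [0.5987 0.1243 0.1365] x [0.5874 0.6005] y [0.1006 0.1295]
0.14 90 [0.5981 0.1261 0.1507] x [0.5878 0.6007] y [0.0999 0.1296]
0.16 99 [0.5986 0.126  0.1705] x [0.5858 0.6008] y [0.1    0.1302]
0.18 97 [0.5983 0.1257 0.1897] x [0.5867 0.6004] y [0.1012 0.13  ]
0.2 102 [0.5984 0.1247 0.2095] x [0.5872 0.6006] y [0.0998 0.1302]
0.22 109 [0.5985 0.1263 0.2303] x [0.5869 0.6008] y [0.0998 0.135 ]
0.24 197 [0.5942 0.133  0.2518] x [0.5689 0.6003] y [0.0939 0.141 ]
0.26 387 [0.5766 0.1239 0.2716] x [0.5525 0.5994] y [0.0904 0.1463]
minz [0.10048866 0.10196123 0.13114807 0.13202067 0.13215968] TCP [0.59198245 0.11059897 0.24073779]
0.24 39 [0.5894 0.1081 0.2519] x [0.5756 0.5979] y [0.0844 0.1359]
0.26 154 [0.5868 0.1137 0.2728] x [0.5702 0.5978] y [0.0876 0.1368]
0.28 10 [0.568  0.1364 0.2837] x [0.5531 0.5739] y [0.1326 0.1392]
0.3 10 [0.549  0.1359 0.3119] x [0.5318 0.5623] y [0.0636 0.1495]
minz [0.20627244 0.20731547 0.20848655 0.20915128 0.21772643] TCP [0.59198245 0.11059897 0.24073779]
```

```bash
python3 -m jog '[[[-25,-1,28,0.3,0.3,0,30],[-49,-1,52,0.3,0.3,0,30],[-49,-1,52,0.3,0.3,0,30],[-49,-1,52,0.3,0.3,0,30],[-40,-1,62,0.3,0.3,0,30],[-25,-1,79,0.3,0.3,0,30],[-10,-1,96,0.3,0.3,0,30],[-2,-1,104.5,0.3,0.3,0,30],[-2,-1,104.5,0.3,0.3,0,30]]]' 45; python3 -c "
from path import *
s=st();print(s['position'],s['joint_positions'])
T=place_rot(48,0,1)
snap('scene','s9')
delta(cad(0,.116,.120)*1000,T)";python3 rem.py s9 .10 .22
```

```text
time: 20.85
position: [0.6599, 0.1039, 0.1608]
tool_rot: [0.083, 2.411, -0.039]
ft_force: [-0.1, -0.2, -0.2]
grip_width: 0.41
grip_force: 45.0
[0.65994359 0.1038653  0.16077013] [ 0.17844527  0.0263985  -0.52825944  2.1291401   0.78409359  0.41662271
  0.52133871]
shift [26.5  0.8 33.3] turn [-0.1 -0.   0.3]
0.1 180 [0.6663 0.0981 0.1081] x [0.6553 0.6806] y [0.0446 0.1288]
0.12 159 [0.6655 0.0922 0.1301] x [0.6543 0.6684] y [0.0404 0.1228]
0.14 196 [0.6645 0.059  0.1517] x [0.6527 0.6683] y [0.038  0.1237]
0.16 178 [0.6616 0.1254 0.1717] x [0.6377 0.6684] y [0.0578 0.1337]
0.18 369 [0.646  0.1163 0.192 ] x [0.622  0.6678] y [0.0845 0.1391]
0.2 194 [0.6282 0.0873 0.2081] x [0.615  0.6391] y [0.0772 0.1439]
minz [0.10002771 0.10008495 0.10008824 0.10014162 0.10019143] TCP [0.66088067 0.10427098 0.16251304]
```

No contact and already inside the pocket; I lower the rest.

```bash
python3 -m jog '[[[9,1,11,0,0,0,30],[18,1,22,0,0,0,30],[24,1,30,0,0,0,30],[26.5,1,33,0,0,0,30],[27.5,1,34.5,0,0,0,30],[28.5,1,35.5,0,0,0,30],[28.5,1,35.5,0,0,0,30],[28.5,1,35.5,0,0,0,30]]]' 45
```

```text
time: 21.7
position: [0.6657, 0.105, 0.1201]
tool_rot: [0.084, 2.403, -0.037]
ft_force: [-1.0, -1.7, 5.6]
grip_width: 0.407
grip_force: 45.0
```

```bash
python3 -m jog '[[[0,0,0,0,0,0,43],[0,0,0,0,0,0,43],[0,0,0,0,0,0,43],[0,0,-15,0,0,0,43],[0,0,-40,0,0,0,43],[0,0,-80,0,0,0,45],[0,0,-130,0,0,0,60],[0,0,-130,0,0,0,60]]]' 45; python3 - <<'E'
from path import *
s=st();q=s['joint_positions'];print(s['position'],q)
d=snap('top','t10');P=cloud(d);z=P[:,:,2]
u=np.array([-.53,.85]);c=np.array([493,-4]);g=np.array([*(c+26*u),17])/1000
for sg in(1,-1):
  for al in (48,):
    print(sg);T=pick_rot(u,al,sg);Tp=place_rot(al,0,sg)
    run(q,[(g+[0,0,.2],pick_rot(u,10,sg)),(g+[0,0,.09],T),(g,T),(g+[0,0,.2],pick_rot(u,15,sg)),(np.array([.5,-.1,.26]),pick_rot([1,-.07],0,sg)),(cad(-.07,-.131,.25),Tp),(cad(-.004,-.131,.25),Tp),(cad(-.004,-.131,.122),Tp)],'abcdefgh')
E
```

```text
time: 22.5
position: [0.5775, 0.1138, 0.2223]
tool_rot: [0.082, 2.394, -0.034]
ft_force: [0.6, -0.2, 0.8]
grip_width: 0.622
grip_force: 0.0
[0.57747747 0.11375151 0.22232196] [ 0.1313363  -0.2629821  -0.50917853  2.22620172  0.40481469  0.50291713
  0.8028038 ]
1
a 19 maxerr 42.7 16.8 end [42.7 16.8] [-1.65 -0.29  1.04  2.04  0.65  1.36  2.69]
b 6 maxerr 31.6 12.3 end [0. 0.] [-1.83  0.24  1.22  2.27  0.75  1.    2.59]
c 3 maxerr 0.0 0.0 end [0. 0.] [-1.63  0.52  1.02  2.3   0.6   0.74  2.56]
d 6 maxerr 45.8 18.7 end [45.8 18.7] [-1.2  -0.09  0.63  2.06  0.59  1.26  2.69]
e 19 maxerr 64.3 15.4 end [0. 0.] [-0.93 -0.05  1.06  1.76  0.04  1.4   1.63]
f 7 maxerr 0.0 0.0 end [0. 0.] [ 0.17 -0.29  0.08  2.21 -0.21  0.51  1.9 ]
g 2 maxerr 0.0 0.0 end [0. 0.] [ 0.16 -0.14  0.07  2.09 -0.21  0.48  1.89]
h 4 maxerr 0.0 0.0 end [0. 0.] [ 0.11  0.02  0.13  2.22 -0.6   0.2   2.28]
-1
a 9 maxerr 0.0 0.0 end [0. 0.] [ 0.28 -0.09 -0.47  1.92  0.13  1.24  0.33]
b 6 maxerr 0.0 0.0 end [0. 0.] [ 0.05  0.18 -0.78  2.22  1.02  1.26 -0.76]
c 3 maxerr 0.0 0.0 end [0. 0.] [-0.03  0.41 -0.72  2.25  1.2   1.25 -1.  ]
d 6 maxerr 0.0 0.0 end [0. 0.] [ 0.41 -0.12 -0.64  1.95  0.19  1.21  0.27]
e 19 maxerr 0.0 0.0 end [0. 0.] [ 0.62  0.03 -0.48  1.72  0.01  1.4  -1.5 ]
f 7 maxerr 0.0 0.0 end [0. 0.] [ 0.6  -0.29 -0.28  2.2  -0.46  0.54 -1.03]
g 2 maxerr 0.0 0.0 end [0. 0.] [ 0.63 -0.13 -0.36  2.07 -0.36  0.49 -1.13]
h 4 maxerr 0.0 0.0 end [0. 0.] [ 0.6   0.04 -0.36  2.21 -0.52  0.2  -0.93]
```

```bash
python3 -c "
from path import *
u=np.array([-.53,.85])
delta([479,18,217],pick_rot(u,10,-1))"
```

```text
shift [  69.4 -101.2  -60.2] turn [24.1 30.1 49.2]
```

```bash
python3 -m jog '[[[69,-101,-60,24,30,49,60],[69,-101,-60,24,30,49,60],[69,-101,-60,24,30,49,60],[69,-101,-60,24,30,49,60],[69,-101,-60,24,30,49,60],[69,-101,-60,24,30,49,60],[69,-101,-60,24,30,49,60],[69,-101,-60,24,30,49,60],[69,-101,-60,24,30,49,60]]]' 45; python3 - <<'E'
from meas import *
print(st()['joint_positions'])
c,u,q=meas('w11',.0135,.04,(.493,-.004))
u=u*np.sign(u[1]);print(u)
t=(q[:,:2]*1000-c)@u;print(t.min(),t.max())
for a in np.arange(-60,60,20):
    w=q[(t>a)&(t<a+20)];print(a,len(w),np.round(np.percentile(w[:,2],[50,95]),4) if len(w) else '')
c2,u2,q2=meas('t11',.0145,.04,(.493,-.004),cam='top')
E
```

```text
time: 23.45
position: [0.479, 0.0162, 0.2108]
tool_rot: [1.449, 2.619, -0.138]
ft_force: [-0.5, -0.7, -0.4]
grip_width: 0.688
grip_force: 0.0
[-0.04234856 -0.07974857 -0.16484979  1.92973015  0.15982679  1.24405342
  0.30540047]
((491.95001220703125, -3.050090789794922), (23.981473922729492, 124.529052734375), 36.487770080566406) [0.01984848 0.02244756 0.0241676 ] [ 266  115   31  113 2531]
[-0.59465119  0.80398381]
-62.264522757414454 62.264532267389605
-60 323 [0.0223 0.0235]
-40 360 [0.0227 0.0238]
-20 386 [0.0224 0.0239]
0 414 [0.0222 0.0235]
20 447 [0.0227 0.0248]
40 493 [0.0227 0.0246]
((510.112060546875, -24.930126190185547), (23.68012237548828, 71.71537780761719), 36.65952682495117) [0.01770394 0.02260718 0.02687032] [278 194  21  18 162]
```

View pics/w11.png

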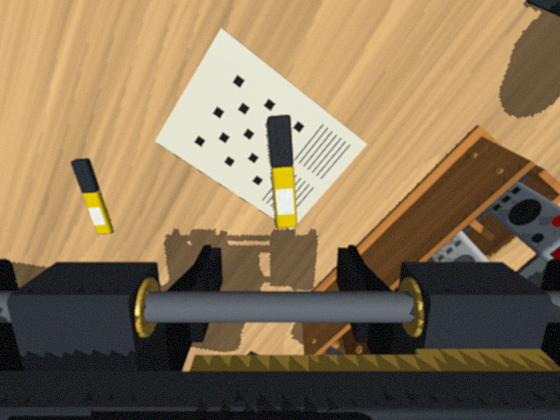

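The wrist view shows the middle highlighter at (282,172) on the booklet, cap at the top (280,135), fully visible. The small one is at (92,195) and stays where it is. The measured length is 125 mm and the top stands at 22.5 mm.

```bash
python3 -c "
from path import *
P=cloud(load('w11'));print('cap',P[135,280],'barrel',P[215,285])
u=np.array([-.595,.804]);T=pick_rot(u,48,-1)
delta([475.3,19.5,100],T);delta([475.3,19.5,16],T)"
```

```text
cap [0.46635561 0.03328084 0.02417002] barrel [ 0.5190118  -0.04021881  0.02216033]
shift [ 2.270e+01 -1.000e-01  1.092e+02] turn [ -2.6 -38.1  -3.6]
shift [ 37.1   0.7 191.9] turn [ -2.6 -38.1  -3.6]
```

```bash
python3 -m jog '[[[23,0,60,-2.6,-38,-3.6,45],[23,0,109,-2.6,-38,-3.6,45],[23,0,109,-2.6,-38,-3.6,45],[23,0,109,-2.6,-38,-3.6,45],[23,0,109,-2.6,-38,-3.6,45],[23,0,109,-2.6,-38,-3.6,45],[23,0,109,-2.6,-38,-3.6,45]]]' 30; python3 -c "
from path import *
s=st();print(s['position'],s['joint_positions'])
u=np.array([-.595,.804]);T=pick_rot(u,48,-1)
delta([475.3,19.5,45],T);delta([475.3,19.5,16],T)"
```

```text
time: 24.25
position: [0.4757, 0.0203, 0.1012]
tool_rot: [1.061, 2.103, -0.468]
ft_force: [0.4, -0.5, 1.2]
grip_width: 0.517
grip_force: 0.0
[0.47574781 0.02030012 0.10122286] [-0.2672896   0.09687522 -0.46145006  2.27870879  0.99695261  1.14791166
 -0.7055646 ]
shift [41.4 -0.9 38.1] turn [ 0.  -0.2 -0. ]
shift [62.9 -0.9 57.6] turn [ 0.  -0.2 -0. ]
```

```bash
python3 -m jog '[[[20,-1,18,0,0,0,45],[41,-1,38,0,0,0,45],[57,-1,52,0,0,0,45],[63,-1,57.5,0,0,0,45],[63,-1,57.5,0,0,0,45],[63,-1,57.5,0,0,0,18],[63,-1,57.5,0,0,0,18],[63,-1,57.5,0,0,0,18],[63,-1,57.5,0,0,0,18]]]' 30; python3 -c "
from path import *
s=st();print(s['position'],s['joint_positions'],s['grip_width']*87)
u=np.array([-.595,.804])
delta([475.3,19.5,210],pick_rot(u,15,-1))"
```

```text
time: 25.15
position: [0.4763, 0.0195, 0.0169]
tool_rot: [1.063, 2.099, -0.467]
ft_force: [0.1, 0.5, 1.2]
grip_width: 0.27
grip_force: 30.0
[0.47626238 0.01950593 0.01686066] [-0.29921416  0.30075174 -0.4386283   2.30721701  1.16077921  1.10164889
 -0.95195478] 23.50234650760581
shift [-142.9   -0.  -129.9] turn [ 0.1 32.9 -0.2]
```

```bash
python3 -m jog '[[[-30,0,-28,0,0,0,18],[-65,0,-60,0,8,0,18],[-143,0,-130,0,33,0,18],[-143,0,-130,0,33,0,18],[-143,0,-130,0,33,0,18],[-143,0,-130,0,33,0,18],[-143,0,-130,0,33,0,18]]]' 30; python3 -c "
from path import *
s=st();q=s['joint_positions'];print(s['position'],q,s['grip_width']*87)
Tp=place_rot(48,0,-1)
w=[(np.array([.49,-.08,.28]),pick_rot([1,-.07],0,-1)),(cad(-.075,-.131,.25),Tp),(cad(-.004,-.131,.25),Tp),(cad(-.004,-.131,.122),Tp)]
run(q,w,'efgh')
for a in w[:2]: delta(a[0]*1000,a[1])"
```

```text
time: 25.85
position: [0.4792, 0.0172, 0.2161]
tool_rot: [1.316, 2.582, -0.155]
ft_force: [0.7, -0.2, -0.8]
grip_width: 0.273
grip_force: 30.0
[0.47918085 0.01723927 0.21608788] [-0.02452743 -0.13497865 -0.23002627  1.98131728  0.22344109  1.18978645
  0.30140044] 23.727398460423583
e 19 maxerr 0.0 0.0 end [0. 0.] [ 0.2  -0.02 -0.09  1.73 -0.    1.44 -1.53]
f 7 maxerr 0.0 0.0 end [0. 0.] [ 0.38 -0.3  -0.09  2.21 -0.34  0.53 -1.13]
g 2 maxerr 0.0 0.0 end [0. 0.] [ 0.39 -0.13 -0.14  2.08 -0.29  0.48 -1.19]
h 4 maxerr 0.0 0.0 end [0. 0.] [ 0.35  0.03 -0.12  2.21 -0.57  0.2  -0.89]
shift [-98.8 -47.7 -40.4] turn [ 17.4   7.  129.1]
shift [-180.6  -16.    13. ] turn [-30.7  28.6 129.6]
```

```bash
python3 -m jog '[[[-50,-20,-40,17.4,7,129,18],[-99,-48,-40,17.4,7,129,18],[-99,-48,-40,17.4,7,129,18],[-99,-48,-40,17.4,7,129,18],[-99,-48,-40,17.4,7,129,18],[-99,-48,-40,17.4,7,129,18],[-99,-48,-40,17.4,7,129,18],[-99,-48,-40,17.4,7,129,18],[-99,-48,-40,17.4,7,129,18],[-99,-48,-40,17.4,7,129,18]]]' 30; python3 -c "
from path import *
s=st();q=s['joint_positions'];print(s['position'],q,s['grip_width']*87)
Tp=place_rot(48,0,-1)
w=[(cad(-.075,-.131,.25),Tp),(cad(-.004,-.131,.25),Tp),(cad(-.004,-.131,.122),Tp)]
run(q,w,'fgh')
for a in w[:1]: delta(a[0]*1000,a[1])"
```

```text
time: 26.85
position: [0.4867, -0.0777, 0.2732]
tool_rot: [2.856, 1.042, -0.085]
ft_force: [0.0, 0.1, -0.5]
grip_width: 0.277
grip_force: 30.0
[ 0.48667292 -0.07768889  0.27319425] [ 0.14705847 -0.02428982 -0.12519075  1.74704739  0.11153972  1.43503574
 -0.86521772] 24.07907409746908
f 9 maxerr 0.0 0.0 end [0. 0.] [ 0.45 -0.3  -0.15  2.21 -0.38  0.53 -1.09]
g 2 maxerr 0.0 0.0 end [0. 0.] [ 0.46 -0.13 -0.21  2.08 -0.31  0.49 -1.17]
h 4 maxerr 0.0 0.0 end [0. 0.] [ 0.43  0.03 -0.19  2.21 -0.56  0.2  -0.9 ]
shift [28.8 96.9 28.1] turn [-10.5  42.9  44.5]
```

```bash
python3 -m jog '[[[29,97,28,-10.5,43,44.5,18],[29,97,28,-10.5,43,44.5,18],[29,97,28,-10.5,43,44.5,18],[29,97,28,-10.5,43,44.5,18],[29,97,28,-10.5,43,44.5,18],[29,97,28,-10.5,43,44.5,18],[29,97,28,-10.5,43,44.5,18],[29,97,28,-10.5,43,44.5,18],[29,97,28,-10.5,43,44.5,18],[29,97,28,-10.5,43,44.5,18]]]' 30; python3 -c "
from path import *
s=st();q=s['joint_positions'];print(s['position'],q,s['grip_width']*87)
snap('scene','s12');snap('top','t12')
Tp=place_rot(48,0,-1)
for a in (-.075,-.004): delta(cad(a,-.131,.25)*1000,Tp)";python3 rem.py s12 .11 .3;python3 rem.py t12 .2 .32|tail -5
```

```text
time: 27.85
position: [0.5715, -0.1359, 0.2508]
tool_rot: [2.907, -0.095, 1.12]
ft_force: [-0.6, 0.6, 0.8]
grip_width: 0.273
grip_force: 30.0
[ 0.57151054 -0.13592036  0.25083292] [ 0.3151108  -0.29871087 -0.03325414  2.21192262 -0.30714871  0.52408757
 -1.14644326] 23.74638058226964
shift [-2.3  0.2  0.2] turn [-0.2 -0.2  0.3]
shift [50.2  0.7 47.9] turn [-0.2 -0.2  0.3]
0.15 24 [ 0.5778 -0.1257  0.1661] x [0.5678 0.5805] y [-0.1392 -0.1215]
0.17 54 [ 0.5771 -0.1254  0.1804] x [0.5665 0.5814] y [-0.1406 -0.1219]
0.19 58 [ 0.5774 -0.1248  0.2012] x [0.5655 0.5806] y [-0.1408 -0.122 ]
0.21 55 [ 0.5776 -0.125   0.2197] x [0.568  0.5809] y [-0.1411 -0.1214]
0.23 66 [ 0.576  -0.1243  0.2413] x [0.5642 0.5806] y [-0.1415 -0.116 ]
0.25 129 [ 0.5708 -0.1155  0.2629] x [0.5495 0.5803] y [-0.1439 -0.1111]
0.27 229 [ 0.5543 -0.1236  0.2811] x [0.5325 0.5799] y [-0.151  -0.1047]
0.29 106 [ 0.5391 -0.1308  0.2946] x [0.5238 0.5504] y [-0.1555 -0.1011]
minz [0.1605371  0.16240251 0.16286806 0.1632761  0.16347677] TCP [ 0.5722601  -0.13605238  0.25172379]
0.24 17 [ 0.5661 -0.1308  0.2554] x [0.5641 0.58  ] y [-0.148 -0.115]
0.26 58 [ 0.5665 -0.1446  0.2714] x [0.5565 0.5766] y [-0.1554 -0.1164]
0.28 85 [ 0.5684 -0.1406  0.2837] x [0.535  0.5789] y [-0.154  -0.1165]
minz [0.20968546 0.21425068 0.21616329 0.21631663 0.2165811 ] TCP [ 0.5722601  -0.13605238  0.25172379]
```

```bash
python3 -m jog '[[[25,1.5,24,0,0,0,18],[50,1.5,48,0,0,0,18],[50,1.5,48,0,0,0,18],[50,1.5,48,0,0,0,18],[35,1.5,64.5,0,0,0,18],[20,1.5,81,0,0,0,18],[8,1.5,94.5,0,0,0,18],[8,1.5,94.5,0,0,0,18],[8,1.5,94.5,0,0,0,18]]]' 30; python3 -c "
from path import *
s=st();q=s['joint_positions'];print(s['position'],q,s['ft_force'])
d=snap('scene','s13');snap('top','t13')
im=d['image'][140:300,170:350,::-1];cv2.imwrite('pics/s13c.png',cv2.resize(im,None,fx=3.6,fy=3.6,interpolation=cv2.INTER_CUBIC))
Tp=place_rot(48,0,-1)
delta(cad(-.004,-.132,.124)*1000,Tp)";python3 rem.py s13 .09 .3
```

```text
time: 28.85
position: [0.6404, -0.1422, 0.1864]
tool_rot: [2.907, -0.098, 1.121]
ft_force: [0.9, 1.2, 0.6]
grip_width: 0.274
grip_force: 30.0
[ 0.64043365 -0.14217787  0.18643194] [ 0.28737296 -0.06740573 -0.04139588  2.16161815 -0.37223524  0.34068524
 -1.08671232] [0.85858441 1.23564838 0.57825559]
shift [-42.9  -0.1  47.3] turn [-0.2 -0.3  0.3]
0.09 113 [ 0.6628 -0.1263  0.0982] x [0.6481 0.6699] y [-0.1611 -0.0817]
0.11 40 [ 0.66   -0.1025  0.1199] x [0.6478 0.6623] y [-0.1472 -0.0793]
0.13 49 [ 0.6498 -0.1272  0.1426] x [0.6408 0.6621] y [-0.1479 -0.0794]
0.15 133 [ 0.648  -0.1018  0.1581] x [0.6382 0.6602] y [-0.1411 -0.0748]
0.17 62 [ 0.6442 -0.1307  0.1817] x [0.6302 0.6494] y [-0.1478 -0.1193]
0.19 143 [ 0.6349 -0.1224  0.2015] x [0.6165 0.6491] y [-0.1532 -0.1167]
0.21 234 [ 0.619  -0.133   0.2196] x [0.5982 0.6472] y [-0.1588 -0.1113]
0.23 108 [ 0.6065 -0.139   0.2373] x [0.5975 0.6152] y [-0.1663 -0.1043]
0.25 90 [ 0.6087 -0.1147  0.2666] x [0.5827 0.6187] y [-0.1713 -0.0907]
0.27 309 [ 0.5969 -0.1357  0.2778] x [0.583  0.6145] y [-0.1795 -0.0932]
0.29 52 [ 0.5783 -0.1319  0.2942] x [0.5724 0.5827] y [-0.152  -0.1096]
minz [0.09072257 0.09084111 0.09089943 0.09155429 0.09204499] TCP [ 0.64130372 -0.14238923  0.18783562]
```

```bash
python3 -m jog '[[[-10,0,11,0,0,0,18],[-20,0,22,0,0,0,18],[-30,0,33,0,0,0,18],[-38,0,42,0,0,0,18],[-41,0,45,0,0,0,18],[-43,0,47,0,0,0,18],[-43,0,47,0,0,0,18],[-43,0,47,0,0,0,18]]]' 30
```

```text
time: 29.75
position: [0.6418, -0.1426, 0.1246]
tool_rot: [2.904, -0.097, 1.126]
ft_force: [1.3, 0.2, 5.1]
grip_width: 0.271
grip_force: 30.0
```

```bash
python3 -m jog '[[[-0.7,0,0.7,0,0,0,18],[-1.3,0,1.5,0,0,0,18],[-1.3,0,1.5,0,0,0,18]]]' 30;  python3 -c "
from path import *
snap('scene','s14')";python3 rem.py s14 .09 .2
```

```text
time: 30.05
position: [0.6432, -0.1427, 0.1246]
tool_rot: [2.902, -0.097, 1.131]
ft_force: [-2.7, 1.3, 10.6]
grip_width: 0.271
grip_force: 30.0
0.09 122 [ 0.6622 -0.1299  0.0979] x [0.6496 0.6696] y [-0.1609 -0.0814]
0.11 47 [ 0.6597 -0.1037  0.1191] x [0.6499 0.6624] y [-0.1485 -0.0804]
0.13 117 [ 0.6399 -0.1284  0.1439] x [0.6155 0.662 ] y [-0.1553 -0.0824]
0.15 294 [ 0.6269 -0.1212  0.1585] x [0.6026 0.6591] y [-0.1583 -0.0789]
0.17 77 [ 0.6095 -0.124   0.1772] x [0.6035 0.6164] y [-0.1678 -0.1011]
0.19 20 [ 0.605  -0.1397  0.1968] x [0.5806 0.6117] y [-0.157  -0.0938]
minz [0.09005099 0.09022406 0.09032282 0.09039704 0.09044292] TCP [ 0.64317763 -0.14278469  0.1245876 ]
```

```bash
python3 -m jog '[[[1.3,0,-1.5,0,0,0,24],[1.3,0,-1.5,0,0,0,28],[1.3,0,-1.5,0,0,0,28],[1.3,0,-1.5,0,0,0,28],[1.3,0,-16,0,0,0,28],[1.3,0,-45,0,0,0,28],[1.3,0,-90,0,0,0,40],[1.3,0,-130,0,0,0,40],[1.3,0,-130,0,0,0,40]]]' 30;  python3 -c "
from path import *
s=st();print(s['joint_positions'])
d=snap('scene','s15');e=snap('top','t15')
a=cv2.resize(d['image'][150:300,160:340,::-1],None,fx=2.2,fy=2.2,interpolation=cv2.INTER_CUBIC)
b=cv2.resize(e['image'][130:240,125:400,::-1],None,fx=2.2,fy=2.2,interpolation=cv2.INTER_CUBIC)
c=np.zeros((a.shape[0]+b.shape[0],max(a.shape[1],b.shape[1]),3),np.uint8);c[:a.shape[0],:a.shape[1]]=a;c[a.shape[0]:,:b.shape[1]]=b
cv2.imwrite('pics/final.png',c);print(c.shape)
P=cloud(d);z=P[:,:,2];m=(abs(P[:,:,0]-.655)<.035)&(abs(P[:,:,1]+.011)<.16)
q=P[m&(z>.12)]
for y in np.arange(-.16,.15,.01):
    w=q[(q[:,1]>y)&(q[:,1]<y+.01)]
    if len(w)>5: print(round(y,3),len(w),'top',np.round(np.percentile(w[:,2],97),3),'x',np.round(np.percentile(w[:,0],[5,50,95]),3))"
```

```text
time: 31.0
position: [0.5538, -0.1371, 0.2157]
tool_rot: [2.91, -0.099, 1.115]
ft_force: [0.4, -0.2, -0.2]
grip_width: 0.44
grip_force: 0.0
[ 0.46018467 -0.29994157 -0.14219794  2.28292256 -0.45343794  0.477529
 -0.99845069]
(572, 605, 3)
-0.15 27 top 0.159 x [0.642 0.65  0.651]
-0.14 39 top 0.159 x [0.638 0.647 0.651]
-0.13 16 top 0.158 x [0.639 0.646 0.652]
-0.11 16 top 0.159 x [0.643 0.658 0.66 ]
-0.1 36 top 0.161 x [0.64  0.658 0.661]
-0.09 35 top 0.16 x [0.642 0.658 0.662]
-0.08 55 top 0.16 x [0.641 0.659 0.663]
-0.07 66 top 0.158 x [0.647 0.655 0.662]
-0.04 23 top 0.175 x [0.648 0.662 0.663]
-0.03 43 top 0.176 x [0.651 0.662 0.664]
-0.02 46 top 0.175 x [0.652 0.664 0.665]
-0.01 137 top 0.174 x [0.649 0.658 0.665]
0.02 19 top 0.159 x [0.653 0.664 0.667]
0.03 40 top 0.161 x [0.654 0.666 0.667]
0.04 44 top 0.161 x [0.653 0.667 0.668]
0.05 117 top 0.159 x [0.652 0.662 0.668]
0.08 8 top 0.154 x [0.661 0.669 0.672]
0.09 41 top 0.156 x [0.66  0.672 0.674]
0.1 37 top 0.155 x [0.66  0.672 0.674]
0.11 67 top 0.156 x [0.661 0.672 0.675]
0.12 69 top 0.153 x [0.659 0.667 0.673]
```

View pics/final.png

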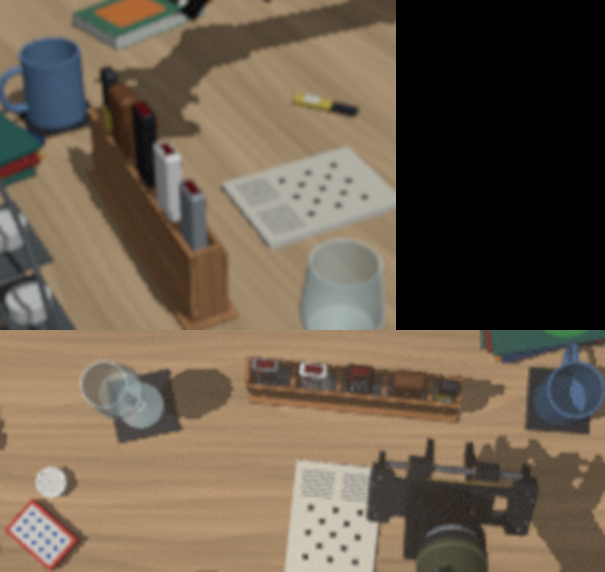

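The picture shows all three standing in the caddy: highlighter cap at (110,75), black window at (143,108), grey window at (190,187). The glass, mug, case and fan remote have not moved. The tops measure 159, 175 and 155 mm; the untouched fan remote and case read about 2 mm high in the same view, so all three are on the bottom.

```bash
python3 -m jog '[[[0,0,-10,0,0,0,40],[0,0,-10,0,0,0,40],[0,0,-10,0,0,0,40]]]' && python3 -c "
from bench import ctrl
print(ctrl.close_job())"
```

```text
time: 31.4
position: [0.5549, -0.1387, 0.2208]
tool_rot: [2.912, -0.096, 1.116]
ft_force: [0.2, 0.2, 0.1]
grip_width: 0.458
grip_force: 0.0
the job is handed in; nothing more can be done
None
```

The black remote stands in pocket 1, the grey in pocket 3 and the highlighter cap up in the pen well, each lowered until it touched bottom before release; nothing else appeared moved, and I handed the job in at 31.4 s (no verdict was returned).

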